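# Pack and lock the tea case

## Task

Pack the tea case for the meeting room: stand every steel canister from the counter in a free well of its own depth, tall ones in deep wells and low ones in shallow, next to the one already packed, so that nothing stands above the rim. Then feel that nothing is proud by touching one end of the rim with your fingertips and sweeping them at rim height along the middle of the row to the other end. Finally put the lid on with its lug towards the slide lock, press it down until it snaps flush, and slide the lock over the lug to its end stop; leave the other things on the counter where they stand.

Things in the scene. Friction and masses are not known exactly. Their poses are not given: they have to be found in the camera images.
- case: tea case: open wooden box, fixed, outside 84 (x) by 376 (y) by 90 mm high, walls 6 mm. Origin: centre of underside; y runs along it to the robot's left, the slide lock is on its -x side, the rim is at z = 90 mm. A black insert fills it to z = 60 mm and has six wells in a row along y; above the insert the opening is 72 by 364 mm. A canister in its own depth of well has its knob top 2 mm below the rim
- well0 (a point): floor centre of the first of four deep wells, at y = -145, -87, -29, +29 mm (case frame), floor at z = 6 mm. Each well is 54 mm square, with 4 mm walls between
- well4 (a point): floor centre of the first of two shallow wells, at y = +87 and +145 mm (case frame), 54 mm square, floor at z = 32 mm
- tall1: steel canister, round, body 48 mm across, with a wooden knob 22 mm across and 26 mm high on its flat top. Origin: centre of its underside, z up. Tall: body 56 mm, with knob 82 mm high, 220 g. Stands on the counter at the start, or is absent.
- tall2: steel canister, round, body 48 mm across, with a wooden knob 22 mm across and 26 mm high on its flat top. Origin: centre of its underside, z up. Tall: body 56 mm, with knob 82 mm high, 220 g. Stands on the counter at the start, or is absent.
- tall3: steel canister, round, body 48 mm across, with a wooden knob 22 mm across and 26 mm high on its flat top. Origin: centre of its underside, z up. Tall: body 56 mm, with knob 82 mm high, 220 g. Stands on the counter at the start, or is absent.
- low1: steel canister, round, body 48 mm across, with a wooden knob 22 mm across and 26 mm high on its flat top. Origin: centre of its underside, z up. Low: body 30 mm, with knob 56 mm high, 150 g. Stands on the counter at the start, or is absent.
- low2: steel canister, round, body 48 mm across, with a wooden knob 22 mm across and 26 mm high on its flat top. Origin: centre of its underside, z up. Low: body 30 mm, with knob 56 mm high, 150 g. Stands on the counter at the start, or is absent.
- packed1: steel canister, round, body 48 mm across, with a wooden knob 22 mm across and 26 mm high on its flat top. Origin: centre of its underside, z up. Tall: body 56 mm, with knob 82 mm high, 220 g. If present it already stands in deep well 0 at the start (exactly one of packed1 to packed4 is present) and stays packed.
- packed2: steel canister, round, body 48 mm across, with a wooden knob 22 mm across and 26 mm high on its flat top. Origin: centre of its underside, z up. Tall: body 56 mm, with knob 82 mm high, 220 g. If present it already stands in deep well 1 at the start (exactly one of packed1 to packed4 is present) and stays packed.
- packed3: steel canister, round, body 48 mm across, with a wooden knob 22 mm across and 26 mm high on its flat top. Origin: centre of its underside, z up. Tall: body 56 mm, with knob 82 mm high, 220 g. If present it already stands in deep well 2 at the start (exactly one of packed1 to packed4 is present) and stays packed.
- packed4: steel canister, round, body 48 mm across, with a wooden knob 22 mm across and 26 mm high on its flat top. Origin: centre of its underside, z up. Tall: body 56 mm, with knob 82 mm high, 220 g. If present it already stands in deep well 3 at the start (exactly one of packed1 to packed4 is present) and stays packed.
- lid: loose lid: wooden plate 84 (x) by 376 (y) by 8 mm, 400 g. Origin: centre of the plate's underside, 17 mm above the counter at the start (rests on its rubber bead, round-edged, outside 67 by 360 mm, reaching 17 mm below the plate), level with the rim when home; axes as the case's. Merely set down, sprung catches in the end walls leave one end or both about 10 mm up; 5 to 20 N straight down at the handle or at that end snaps it home
- lid_handle (a point): centre of the lid's handle: steel bar 100 mm long along the lid's y, 16 mm wide (x), 14 mm high, 41 mm above the plate's underside, on a post near each end, free below
- lid_lug (a point): on top of the lid's steel lug (x = -53, y = 15, z = 6 mm in the lid frame), which is 46 mm wide along y, 6 mm thick and stands 16 mm out from the lid's -x edge; it belongs on the lock side
- lock (a joint): slide lock, m: 0 open, 0.060 its end stop, locked; grows as the grip moves to the case's +y. About 1.5 N of friction keeps it where it is left. Its tongue, 24 mm wide, passes 2 mm above the lug of a lid that is home and is blocked by a proud one; the lid goes on freely while the value is below 0.015, as it is at the start
- lock_grip (a point): on the lock's upright black grip, 8 mm below its top. The grip is 16 mm (x) by 24 mm (y) and reaches from z = 84 to 122 mm in the case frame, at case x = -75 mm, y = -45 mm + the joint value
- honey: bystander: honey jar 52 mm across, 75 mm high, among the canisters; origin centre of underside
- mug: bystander: white mug 80 mm across, 92 mm high; origin centre of underside
- spoon: bystander: steel spoon 160 mm long lying beside the canisters
Not all that is in view belongs to the job. Leave any orange look-alike of the tall1 alone.

How it is judged (in metres and radians):
On the way, in this order (a step that is already met when the one before it is completed fails the run):
1. every canister stands in a well of its own depth with its top below the rim, and the hand is clear above (x of tall1 in the frame of case between -0.012 and 0.012 m and y of tall1 in the frame of case between -0.172 and 0.058 m and z of each of tall1, tall2, tall3, packed1, packed2, packed3, packed4 in the frame of case below 0.01 m and angle between each of tall1, tall2, tall3, low1, low2, packed1, packed2, packed3, packed4's own z axis and vertical below 0.08 rad and linear speed of each of tall1, tall2, tall3, low1, low2, packed1, packed2, packed3, packed4 below 0.03 m/s and x of tall2 in the frame of case between -0.012 and 0.012 m and y of tall2 in the frame of case between -0.172 and 0.058 m and x of tall3 in the frame of case between -0.012 and 0.012 m and y of tall3 in the frame of case between -0.172 and 0.058 m and x of low1 in the frame of case between -0.012 and 0.012 m and y of low1 in the frame of case between 0.058 and 0.172 m and z of each of low1, low2 in the frame of case below 0.036 m and x of low2 in the frame of case between -0.012 and 0.012 m and y of low2 in the frame of case between 0.058 and 0.172 m and x of packed1 in the frame of case between -0.012 and 0.012 m and y of packed1 in the frame of case between -0.172 and 0.058 m and x of packed2 in the frame of case between -0.012 and 0.012 m and y of packed2 in the frame of case between -0.172 and 0.058 m and x of packed3 in the frame of case between -0.012 and 0.012 m and y of packed3 in the frame of case between -0.172 and 0.058 m and x of packed4 in the frame of case between -0.012 and 0.012 m and y of packed4 in the frame of case between -0.172 and 0.058 m and z of the grasp point in the frame of case above 0.14 m), for 0.2 s.
2. the fingertips touch the rim at one end of the case (z of the grasp point in the frame of case between 0.085 and 0.13 m and x of the grasp point in the frame of case between -0.035 and 0.035 m and (y of the grasp point in the frame of case above 0.16 m or y of the grasp point in the frame of case below -0.16 m) and contact force between the fingers and case above 0.3 N), for 0.02 s.
3. the fingertips pass the middle of the row at rim height (z of the grasp point in the frame of case between 0.085 and 0.13 m and x of the grasp point in the frame of case between -0.035 and 0.035 m and y of the grasp point in the frame of case between -0.03 and 0.03 m).
4. the fingertips reach the other end at rim height (z of the grasp point in the frame of case between 0.085 and 0.13 m and x of the grasp point in the frame of case between -0.035 and 0.035 m and (y of the grasp point in the frame of case above 0.16 m or y of the grasp point in the frame of case below -0.16 m)).
5. the lid is pressed home, flush on the rim, lug to the lock (x of lid in the frame of case between -0.006 and 0.006 m and y of lid in the frame of case between -0.008 and 0.008 m and z of lid in the frame of case between 0.086 and 0.0925 m and angle between lid's own z axis and vertical below 0.03 rad and x of lid_lug in the frame of case below -0.03 m), for 0.3 s.
6. the lock is slid to its end stop (all of step 5 and value of joint lock above 0.056 m), for 0.2 s.
At the end, for the whole second after the job is handed in: Every canister present stands upright in a well of its own depth, within 4 mm of the floor, so that all tops are below the rim; the lid lies flush on the case (within 2.5 mm of the rim, 6 mm in x and 8 mm in y), lug on the lock side, at rest; the lock is within 4 mm of its end stop (all of step 6 and x of tall1 in the frame of case between -0.012 and 0.012 m and y of tall1 in the frame of case between -0.172 and 0.058 m and z of each of tall1, tall2, tall3, packed1, packed2, packed3, packed4 in the frame of case below 0.01 m and angle between each of tall1, tall2, tall3, low1, low2, packed1, packed2, packed3, packed4's own z axis and vertical below 0.08 rad and linear speed of each of tall1, tall2, tall3, low1, low2, packed1, packed2, packed3, packed4 below 0.03 m/s and x of tall2 in the frame of case between -0.012 and 0.012 m and y of tall2 in the frame of case between -0.172 and 0.058 m and x of tall3 in the frame of case between -0.012 and 0.012 m and y of tall3 in the frame of case between -0.172 and 0.058 m and x of low1 in the frame of case between -0.012 and 0.012 m and y of low1 in the frame of case between 0.058 and 0.172 m and z of each of low1, low2 in the frame of case below 0.036 m and x of low2 in the frame of case between -0.012 and 0.012 m and y of low2 in the frame of case between 0.058 and 0.172 m and x of packed1 in the frame of case between -0.012 and 0.012 m and y of packed1 in the frame of case between -0.172 and 0.058 m and x of packed2 in the frame of case between -0.012 and 0.012 m and y of packed2 in the frame of case between -0.172 and 0.058 m and x of packed3 in the frame of case between -0.012 and 0.012 m and y of packed3 in the frame of case between -0.172 and 0.058 m and x of packed4 in the frame of case between -0.012 and 0.012 m and y of packed4 in the frame of case between -0.172 and 0.058 m and linear speed of lid below 0.02 m/s); the robot touches nothing.
It fails at once if a bystander is pushed more than 6 cm away (distance of any of honey, mug, spoon from where it was at the start of the episode above 0.06 m).
It fails at once if a standing bystander is knocked over (angle between any of honey, mug's own z axis and vertical above 0.6 rad).
Of tall1, tall2, tall3, low1, low2 only 3 to 5 are there at a start; the rules pass over those that are not, and their reading is None.
Of packed1, packed2, packed3, packed4 only 1 to 1 are there at a start; the rules pass over those that are not, and their reading is None.
At some moment in a run one of tall1, tall2, tall3, low1, low2, lid may be knocked a few centimetres aside while the robot is not near it.
It also fails if it takes over 210 s, if anything falls off the work surface, if the arm or the gripper's body presses on something with over 40 N, if the wrist force passes 120 N, or if a joint passes its speed limit or range.

## Robot

A 6-joint arm with a two-finger parallel gripper is mounted at the origin on the work surface. World frame = base frame: x ahead of the robot, y to its left, z up, the work surface at z = 0. Lengths are in m, angles in degrees, forces in N, time in s.
With the tool pointing down it reaches from about 0.275 to 0.725 m from the base axis. Payload 5.6 kg.
Tool frame: the origin (TCP) lies midway between the tips of the shut fingers; the grasp point (between the pads) lies 19 mm behind it; z points along the fingers, y is the line along which they close (so a half turn about z gives the same grasp; the last joint's range is limited). The gripper opens to 85 mm and grips with 20 to 120 N. Pads are 22 mm wide; open, the fingers measure 114 mm over their backs; the gripper's body (76 mm by 85 mm) begins 54 mm behind the grasp point. The pads swing forward as they close: fully open they stand 13 mm farther back than shut.
Start: joints at [-54.397, 14.616, 6.199, 0, -81.583, -16.306], TCP at [0.182, -0.519, 0.231] pointing down, gripper open.
Joint ranges: [-168.99, 168.99], [-69.2, 112.95], [-62.41, 85.93], [-164.36, 98.24], [-168.68, -3.75], [-174.98, 174.98]. Speed limits (degrees/s): [147.25, 147.25, 180, 180, 180, 180].

## Interface

Orientations are given as a 3x3 rotation matrix whose columns are the frame's x, y, z axes.
In Python, from plant import readout, capture, close_job gives the robot as it stands.
- The arm moves only by the tool carry_out, never from a script. Its arguments are lists of equal length, an entry for each row: "offset": the shift along the world's x, y, z in mm, a list of three; "twist": the turn about the world's z in rad; "fingers": the closure, from 0 (fully open) to 1 (shut). A call has exactly 10 rows; each row shifts and turns the commanded pose from where the row before left it; what a row does not reach is not made up. A row lasts 1/10 s, in which the tool goes at most 50 mm and 8.59 degrees, less where a joint would pass 70% of its speed; a pose out of reach is approached as far as the arm can. A call is refused whole if a number of a shift passes 50 or a number of a turn 0.15, either way. A call with a gripper value outside its range is refused whole. The fingers move at their own pace and stop on an object; "squeeze" is the grip in N (left out, the last holds). Time passes only in rows, so rows that do not move let the fingers close, or fill a call up. It gives the time, the measured TCP pose, the force, the opening and the grip force at its end, in the units of the state.
- readout.read_state(): the state, without advancing time (a new reading comes with each control period).
- capture(name): name is "scene" or "top" or "wrist"; returns a dict with "frame" (480x640x3 uint8, red, green, blue), "depth" (480x640 float32, m along the optical axis (not along the pixel's ray), 0 where there is no reading), "fx", "fy", "cx", "cy" (pixels), "k1" (the pictures are not rectified: a ray, as slopes to the right and down, at radius r is drawn at 1 + k1 r^2 times it, then the intrinsics apply), "xyz" and "orientation" of the camera in the world; the wrist camera has in their place "T_tool_cam" (4x4, takes a point from camera to tool coordinates, whose origin is the TCP and whose axes are the flange's). Camera axes: x right, y up, looking along -z (the intrinsics and any distortion apply to the point x, -y, -z); pixel columns grow to the right and rows downward; lengths in m; the calibration is good to about 2 mm. A picture is of the moment at which its call begins: read the wrist's pose just before it.
- close_job(): hands the job in; it is judged then, once.
The state is a dict: "t": time; "qpos": joint angles; "joint_velocities": joint speeds; "joint_torque": joint torques, N m; "tcp_pos": TCP position; "orientation": TCP orientation; "wrist_force": force on the tool from outside, world axes, zero at the start; "ft_torque": the same for the moment, N m; "grip_width": opening from 0.0 (shut) to 1.0 (fully open); "grip_force": force on a finger pad.
Only numpy, scipy, OpenCV 4.12 (cv2) and the standard library are available. Lean on these libraries where they do the work, as an engineer would, in place of code of your own. Each camera call takes 0.05 s, during which the arm holds its last target. There are 200 camera calls.

## Working session

There is one attempt and no reset: what is moved stays moved. The work goes in short steps, Python scripts to look and compute and a tool call to move; the robot and the scene stay as the last step left them, time stands still between calls to the robot, and variables do not carry over. Pictures are saved under pics/ and viewed, at most 14 in all, crops included, and the job is handed in when it is done.

Besides the shell and the picture viewer there is one more tool, called after ">>>" in YAML: its name, and indented under it one key for each argument. carry_out: Moves the arm, as the interface text tells. Its arguments: {"type":"object","properties":{"offset":{"type":"array"},"twist":{"type":"array"},"fingers":{"type":"array"},"squeeze":{"type":"number"}},"required":["offset","twist","fingers"]}

```bash
ls; mkdir -p pics; cat > h.py <<'E'
import numpy as np, cv2, pickle
from plant import readout, capture, close_job
def pts(c):
    # world xyz for every pixel from depth
    K=np.array([[c['fx'],0,c['cx']],[0,c['fy'],c['cy']],[0,0,1.]])
    v,u=np.mgrid[0:480,0:640]
    d=rays(c,np.stack([u.ravel(),v.ravel()],1))
    P=d*c['depth'].ravel()[:,None]
    R,t=pose(c)
    return (P@R.T+t).reshape(480,640,3)
def pose(c):
    if 'T_tool_cam' in c:
        s=c['state']; T=np.array(c['T_tool_cam']); R=np.array(s['orientation']); 
        return R@T[:3,:3], R@T[:3,3]+np.array(s['tcp_pos'])
    return np.array(c['orientation']),np.array(c['xyz'])
def rays(c,uv):
    # camera ray with unit depth; camera axes x right,y up,-z fwd
    a=(np.asarray(uv,float)-[c['cx'],c['cy']])/[c['fx'],c['fy']]
    s=a.copy()
    for _ in range(20): s=a/(1+c['k1']*(s**2).sum(1,keepdims=True))
    return np.stack([s[:,0],-s[:,1],-np.ones(len(s))],1)
def onplane(c,uv,z):
    R,t=pose(c); d=rays(c,np.atleast_2d(uv))@R.T
    return t+d*((z-t[2])/d[:,2])[:,None]
def project(c,P):
    R,t=pose(c); q=(np.atleast_2d(P)-t)@R; s=np.stack([q[:,0]/-q[:,2],-q[:,1]/-q[:,2]],1)
    s=s*(1+c['k1']*(s**2).sum(1,keepdims=True))
    return s*[c['fx'],c['fy']]+[c['cx'],c['cy']]
def snap(name):
    s=readout.read_state(); c=capture(name); c['state']=s; return c
def save(c,f): cv2.imwrite('pics/'+f,cv2.cvtColor(c['frame'],cv2.COLOR_RGB2BGR))
E
python3 - <<'E'
from h import *
print(readout.read_state())
for n in('top','scene'):
    c=snap(n);save(c,n+'0.png');pickle.dump(c,open(n+'0.pkl','wb'))
    print(n,{k:v for k,v in c.items() if k not in('frame','depth','state')})
E
```

```text
pics
{'t': 0.0, 'qpos': array([-5.43967367e+01,  1.46518730e+01,  6.13092890e+00, -2.87771281e-02,
       -8.15846214e+01, -1.63050399e+01]), 'joint_velocities': array([ 0.00731677,  0.02134291,  0.0059068 ,  0.015221  , -0.01280418,
        0.02550003]), 'joint_torque': array([-5.35822765e-04, -3.86616969e+01,  2.37930429e+01,  5.36495849e+00,
       -6.20325358e-03,  1.01314677e-05]), 'tcp_pos': array([ 0.18164816, -0.51859883,  0.23040419]), 'orientation': array([[-9.43835626e-01, -3.30414684e-01, -6.68645156e-04],
       [-3.30415358e-01,  9.43833935e-01,  1.78728357e-03],
       [ 4.05452538e-05,  1.90783253e-03, -9.99998179e-01]]), 'wrist_force': array([ 0.60167728, -0.12946837,  0.81563874]), 'ft_torque': array([-0.05420486,  0.00345578,  0.00130492]), 'grip_force': 0.0, 'grip_width': 0.9973837157104869}
top {'fx': 505.26486383911475, 'fy': 505.26486383911475, 'cx': 321.3276217302205, 'cy': 242.304059552622, 'k1': -0.07074985971098703, 'xyz': array([0.50655593, 0.01448307, 1.16474348]), 'orientation': array([[-1.45607716e-04,  9.98013745e-01, -6.29963855e-02],
       [-9.99983406e-01,  2.17484291e-04,  5.75680030e-03],
       [ 5.75906655e-03,  6.29961784e-02,  9.97997152e-01]])}
scene {'fx': 525.9171120035207, 'fy': 525.9171120035207, 'cx': 322.465190461048, 'cy': 250.73227748695064, 'k1': -0.004274367753945649, 'xyz': array([ 1.45408435, -0.04903717,  0.8095611 ]), 'orientation': array([[ 0.09366452, -0.62660236,  0.77369014],
       [ 0.99558919,  0.06316035, -0.06937527],
       [-0.00539583,  0.77677555,  0.62975442]])}
```

View pics/top0.png

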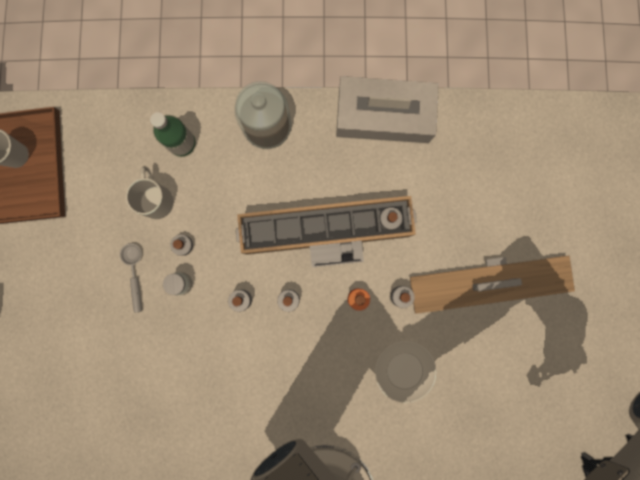

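View pics/scene0.png

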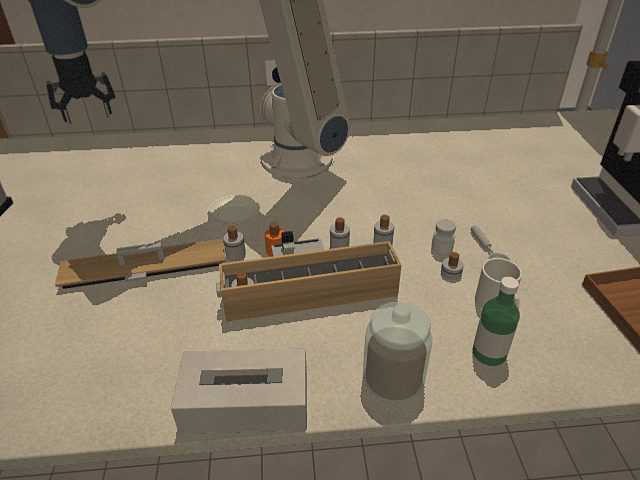

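Top view: the tall canisters are at about (240,298), (288,298) and (402,295), and the low one is at (181,244). The orange decoy is at (359,298) and the honey jar at (177,283). The case runs from (240,235) to (412,215), with the packed canister in well 0 at (391,217). The lid is at (492,285) with its lug on the far side, so it needs a half turn. The scene view agrees.

```bash
cat > m.py <<'E'
from h import *
def blobs(c,lo=.045,hi=.13):
    P=pts(c); z=P[...,2]; ok=(c['depth']>0)&(z>lo)&(z<hi)
    n,l,st,ce=cv2.connectedComponentsWithStats(ok.astype(np.uint8))
    return P,[(l==i) for i in range(1,n) if st[i,4]>15]
def report(c,lo=.045):
    P,bs=blobs(c,lo)
    for m in bs:
        q=P[m]; zt=np.percentile(q[:,2],95); v,u=np.nonzero(m)
        r=cv2.minAreaRect(q[:,:2].astype(np.float32)*1000)
        if r[0][0]>750: continue
        print('px',int(u.mean()),int(v.mean()),'n',m.sum(),'ztop',round(zt*1000,1),'mean',(q.mean(0)*1000).round(1),'rect',np.round(np.hstack([r[0],r[1],r[2]]),1),'rgb',c['frame'][m].mean(0).astype(int))
def knobs(c,zs):
    # brown knob tops: colour mask cast to plane
    f=c['frame'].astype(int); hsv=cv2.cvtColor(c['frame'],cv2.COLOR_RGB2HSV); P=pts(c)
    m=((hsv[...,0]<14)&(hsv[...,1]>90)&(P[...,2]>.03)).astype(np.uint8)
    n,l,st,ce=cv2.connectedComponentsWithStats(m)
    for i in range(1,n):
        if st[i,4]<12 or st[i,4]>4000: continue
        h=P[l==i][:,2]; hz=np.percentile(h,90)
        print('knob px',ce[i].round(1),'n',st[i,4],'z',(np.percentile(h,[10,50,90])*1000).round(1),'s',hsv[l==i].mean(0).astype(int),'at',(onplane(c,ce[i],hz)*1000).round(1)[0],'depthmean',(P[l==i].mean(0)*1000).round(1))
E
python3 - <<'E'
from m import *
c=pickle.load(open('top0.pkl','rb')); report(c,.012); print(); report(c,.045); knobs(c,0)
E
```

```text
px 147 195 n 1180 ztop 93.8 mean [679.7 392.9  60.3] rect [683.3 398.7 103.4  79.6  40.2] rgb [115 104  88]
px 324 229 n 6762 ztop 92.5 mean [604.2   2.   65.4] rect [590.8  -4.4 130.4 398.5   6.2] rgb [117 102  85]
px 180 244 n 373 ztop 57.9 mean [571.9 323.7  35.4] rect [572.1 326.7  45.6  46.2   0.7] rgb [128 110  94]
px 134 246 n 28 ztop 16.8 mean [569.7 438.1  14.5] rect [568.5 437.2  36.8  11.   65.5] rgb [133 121 106]
px 133 287 n 376 ztop 22.4 mean [475.3 435.7  17.5] rect [495.1 434.3 148.2  44.7  16.2] rgb [134 122 107]
px 486 284 n 6412 ztop 63.2 mean [ 482.7 -366.3   29. ] rect [ 487.9 -358.3  100.2  425.5    7.6] rgb [121  96  70]
px 177 283 n 538 ztop 78.0 mean [485.6 321.8  63.6] rect [485.6 326.3  49.3  47.6  86.3] rgb [138 127 111]
px 358 299 n 395 ztop 83.0 mean [452.  -73.   60.3] rect [451.2 -74.7  46.   47.9   0.5] rgb [138  81  50]
px 239 300 n 425 ztop 83.4 mean [449.4 186.8  59.1] rect [449.  189.5  46.6  45.8  88.9] rgb [135 118 101]
px 288 300 n 393 ztop 83.5 mean [449.5  80.3  60.7] rect [449.   81.1  48.1  46.   89.2] rgb [143 125 107]
px 406 372 n 1145 zt
[... 2083 characters left out ...]
ob px [392.1 216.5] n 75 z [85.  87.6 90.5] s [ 11 132 112] at [ 629.7 -143.2   90.5] depthmean [ 630.1 -143.8   87. ]
knob px [177.6 243.9] n 76 z [53.2 56.1 58.8] s [ 11 131 110] at [572.7 324.6  58.8] depthmean [572.9 325.4  55.9]
knob px [358.8 299.4] n 391 z [53.  56.6 82.2] s [ 10 161 138] at [452.7 -71.8  82.2] depthmean [452.3 -72.4  72.4]
knob px [404.7 296.9] n 75 z [75.8 81.6 84.5] s [ 11 131 113] at [ 457.9 -169.7   84.5] depthmean [ 457.7 -170.3   80.8]
knob px [236.9 300.8] n 74 z [77.2 81.8 84.6] s [ 11 131 115] at [449.7 188.2  84.6] depthmean [449.5 188.8  80.9]
knob px [287.2 300.8] n 71 z [78.  82.3 84.3] s [ 11 129 118] at [450.   80.9  84.3] depthmean [449.9  81.   81.5]
```

```bash
cat > cs.py <<'E'
from m import *
def case(c,z0=.09):
    P=pts(c); hsv=cv2.cvtColor(c['frame'],cv2.COLOR_RGB2HSV)
    m=((abs(P[...,2]-z0)<.008)&(hsv[...,1]>70)&(abs(P[...,1])<.25)&(P[...,0]<.72)&(P[...,0]>.52)).astype(np.uint8)
    m=cv2.morphologyEx(m,cv2.MORPH_CLOSE,np.ones((3,3)))
    n,l,st,ce=cv2.connectedComponentsWithStats(m); i=1+np.argmax(st[1:,4]); 
    v,u=np.nonzero(l==i); q=onplane(c,np.stack([u,v],1),z0)
    return cv2.minAreaRect((q[:,:2]*1000).astype(np.float32)),l==i
if __name__=='__main__':
    c=pickle.load(open('top0.pkl','rb')); r,m=case(c); print(r,m.sum())
    f=c['frame'].copy(); f[m]=[255,0,255]
    cr=cv2.resize(f[180:270,220:430],None,fx=3.5,fy=3.5,interpolation=0); cv2.imwrite('pics/case.png',cr[...,::-1])
E
python3 cs.py
```

```text
((612.5563354492188, -2.2256622314453125), (86.23356628417969, 376.8899841308594), 6.170041561126709) 1377
```

View pics/case.png

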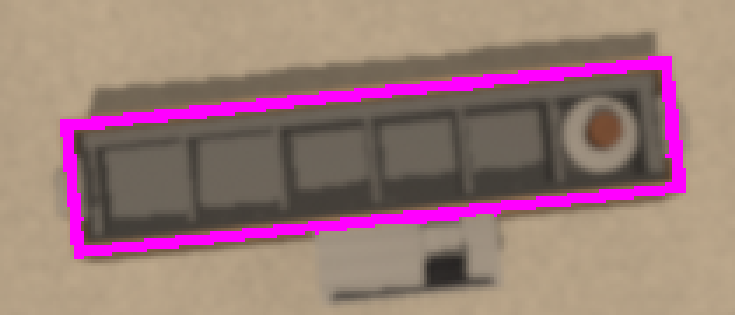

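Case centre is (612.5, -2.2) mm with yaw 6.2°, and its measured size is 86×377 mm, which matches the spec. The lock grip is at the near side. I'll move above the first tall canister at (457,-171) and check the calibration with the wrist camera.

>>> carry_out:
  offset:
    - [27.5, 34.7, -5]
    - [27.5, 34.7, -5]
    - [27.5, 34.7, -5]
    - [27.5, 34.7, -5]
    - [27.5, 34.7, -5]
    - [27.5, 34.7, -5]
    - [27.5, 34.7, -5]
    - [27.5, 34.7, -5]
    - [27.5, 34.7, -5]
    - [28, 34.8, -5]
  twist: [-0.023, -0.023, -0.023, -0.023, -0.023, -0.023, -0.023, -0.023, -0.023, -0.022]
  fingers: [0.4, 0.4, 0.4, 0.4, 0.4, 0.4, 0.4, 0.4, 0.4, 0.4]
  squeeze: 40

```text
t: 1.1
tcp_pos: [0.4578, -0.1702, 0.1809]
orientation: [[-0.994, -0.107, -0.0], [-0.107, 0.994, 0.0], [0.0, 0.0, -1.0]]
wrist_force: [0.9, -0.6, 1.1]
grip_width: 0.601
grip_force: 0.0
```

```bash
python3 - <<'E'
from m import *
s=readout.read_state(); print(s['tcp_pos'],s['qpos'],s['grip_width'],np.degrees(np.arctan2(s['orientation'][1,0],s['orientation'][0,0])))
c=snap('wrist'); save(c,'w1.png'); report(c); knobs(c,0)
print(c['T_tool_cam'],c['fx'])
E
```

```text
[ 0.45782149 -0.17024357  0.18088999] [-1.97666894e+00  8.95250534e+00 -8.40109080e+00 -8.14729460e-03
 -7.26713734e+01 -8.18891327e+01] 0.6005473382210891 -173.86822770704427
px 313 223 n 3173 ztop 83.1 mean [ 450.  -173.1   63.1] rect [ 452.6 -172.7   47.3   47.2    6.2] rgb [141 124 105]
px 439 230 n 3250 ztop 83.1 mean [445.2 -80.4  63.2] rect [447.6 -76.1  47.2  47.6  85.6] rgb [103  53  27]
px 52 231 n 2351 ztop 66.5 mean [ 476.4 -365.1   63.3] rect [ 478.4 -370.6   16.2   74.3    7.4] rgb [140 132 118]
px 621 249 n 2137 ztop 64.5 mean [446.8  67.4  55.7] rect [448.3  70.5  47.9  30.   11.6] rgb [103  96  85]
px 470 342 n 105 ztop 79.6 mean [527.2 -43.5  75.7] rect [527.3 -44.8   1.5  20.2   4.5] rgb [73 69 62]
px 595 375 n 2782 ztop 90.2 mean [549.1  67.9  71.6] rect [545.8  60.5 137.1  28.7  70.7] rgb [102  85  63]
px 330 385 n 3470 ztop 80.4 mean [ 584.1 -144.7   64.1] rect [ 584.  -142.8    3.3  104.3    5.8] rgb [81 64 43]
px 525 405 n 161 ztop 91.4 mean [569.2   3.6  88.9] rect [570.3   4.4  13.3   7.3  54.5] rgb [134 109  78]
px 461 411 n 54 ztop 105.0 mean [570.4 -51.3 100.2] rect [571.5 -49.1  14.6   8.7  22.6] rgb [94 83 67]
px 487 453 n 1480 ztop 81.8 mean [641.4   2.3  63.3] rect [642.5   0.7  42.7  27.6  51.4] rgb [66 57 44]
knob px [437.6 229.1] n 3491 z [47.4 56.9 82.7] s [ 10 185 103] at [440.4 -88.9  82.7] depthmean [444.6 -81.7  61.8]
knob px [312.9 231.7] n 887 z [74.1 82.5 83.4] s [ 12 153 112] at [ 451.  -173.    83.4] depthmean [ 451.5 -172.9   81.2]
knob px [633.9 253.3] n 243 z [59.5 63.3 67.9] s [ 12 157  48] at [446.   67.2  67.9] depthmean [446.4  69.2  65.7]
[[-1.20437936e-03  9.65633331e-01  2.59905404e-01  6.68500432e-02]
 [ 9.99999212e-01  1.25534078e-03 -3.00897317e-05  5.07589304e-04]
 [-3.55325499e-04  2.59905163e-01 -9.65634082e-01 -1.43416698e-01]
 [ 0.00000000e+00  0.00000000e+00  0.00000000e+00  1.00000000e+00]] 366.89048598208024
```

View pics/w1.png

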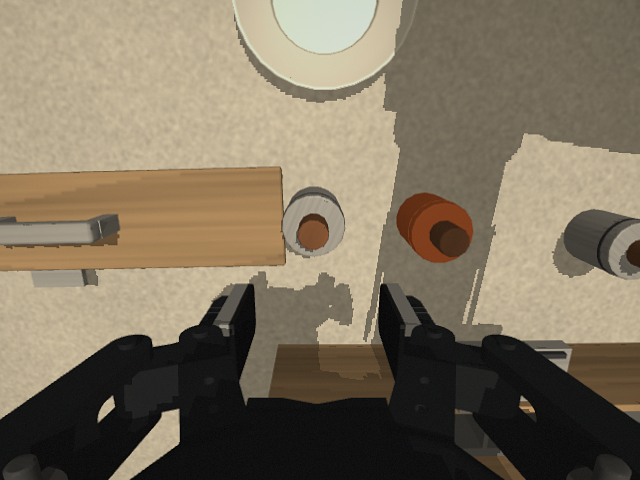

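The wrist view shows the tall canister at (313,225) beside the lid end at (283,220), and the decoy at (437,230). The wrist and top measurements agree to about 3 mm, so I'll use the middle and carry displacements measured by one camera.

>>> carry_out:
  offset:
    - [-2.8, -1.8, -22]
    - [0, 0, -22]
    - [0, 0, -22]
    - [0, 0, -22]
    - [0, 0, -22]
    - [0, 0, -13]
    - [0, 0, 0]
    - [0, 0, 0]
    - [0, 0, 0]
    - [0, 0, 0]
  twist: [0, 0, 0, 0, 0, 0, 0, 0, 0, 0]
  fingers: [0.4, 0.4, 0.4, 0.4, 0.4, 0.4, 0.4, 1, 1, 1]
  squeeze: 40

```text
t: 2.15
tcp_pos: [0.4552, -0.1739, 0.0593]
orientation: [[-0.994, -0.108, 0.002], [-0.108, 0.994, -0.0], [-0.002, -0.0, -1.0]]
wrist_force: [0.2, 0.8, 1.4]
grip_width: 0.238
grip_force: 39.0
```

>>> carry_out:
  offset:
    - [0, 0, 20]
    - [0, 0, 35]
    - [0, 0, 40]
    - [0, 0, 30]
    - [27.5, 14, 0]
    - [27.5, 14, 0]
    - [27.5, 14, 0]
    - [27.5, 14, 0]
    - [27.5, 14, 0]
    - [28.5, 13.4, 0]
  twist: [0, 0, 0, 0, 0, 0, 0, 0, 0, 0]
  fingers: [1, 1, 1, 1, 1, 1, 1, 1, 1, 1]

```text
t: 3.15
tcp_pos: [0.6213, -0.0896, 0.1834]
orientation: [[-0.994, -0.108, -0.0], [-0.108, 0.994, 0.0], [0.0, 0.0, -1.0]]
wrist_force: [1.1, -0.7, -1.2]
grip_width: 0.239
grip_force: 39.4
```

```bash
python3 - <<'E'
from m import *
c=snap('wrist'); s=c['state'];print(s['tcp_pos'],s['wrist_force']);save(c,'w2.png'); pickle.dump(c,open('w2.pkl','wb')); report(c,.1)
E
```

```text
[ 0.62127109 -0.0896096   0.18342692] [ 1.13576888 -0.71913319 -1.19327435]
px 406 137 n 2905 ztop 123.6 mean [548.5 -46.1 113.3] rect [549.7 -44.8  34.7  24.5   5.9] rgb [77 73 67]
px 316 220 n 57 ztop 129.8 mean [597.4 -91.4 128.4] rect [598.1 -91.4   4.5  27.6   6.6] rgb [119 113 102]
```

View pics/w2.png

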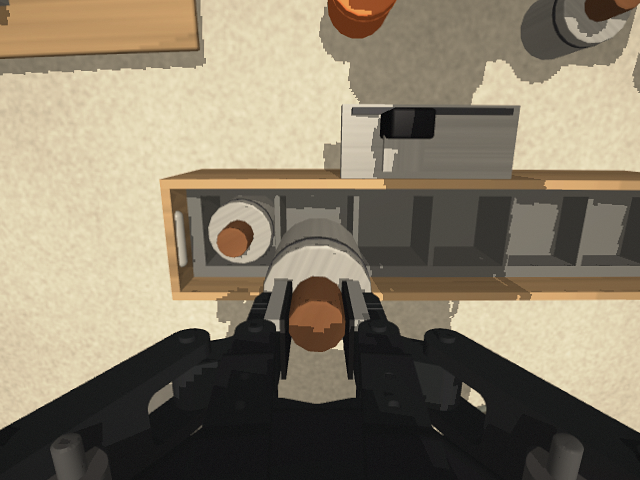

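```bash
python3 - <<'E'
from m import *
c=pickle.load(open('w2.pkl','rb'))
C=np.array([612.5,-2.2]);a=np.radians(6.17);R=np.array([[np.cos(a),-np.sin(a)],[np.sin(a),np.cos(a)]])
f=c['frame'].copy()
# predicted overlays from top measurement
for z,x,y in [(90,-42,-188),(90,-42,188),(90,42,-188),(90,-36,-182),(90,36,-182)]+[(60,sx*27,y+sy*27) for y in(-145,-87,-29,29) for sx in(-1,1) for sy in(-1,1)]:
    w=np.r_[C+R@[x,y],z]/1000; p=project(c,w)[0]; 
    if 0<=p[0]<640 and 0<=p[1]<480: cv2.circle(f,tuple(int(t) for t in p.round()),2,(0,255,0),-1)
cv2.imwrite('pics/w2o.png',cv2.resize(f[150:330,140:540],None,fx=2,fy=2,interpolation=0)[...,::-1])
E
```

```text
(no output)
```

View pics/w2o.png

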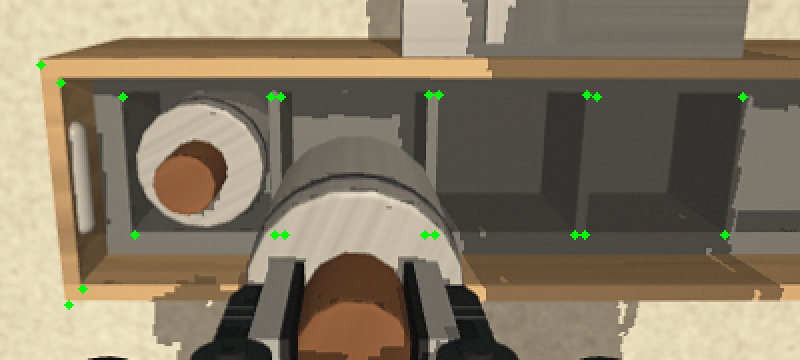

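The overlay shows the case about 1.5 mm nearer the robot in the wrist view than in the top view, and y matches. I'll shift 1 mm and lower slowly into the well.

>>> carry_out:
  offset:
    - [-1.0, 0.4, -15]
    - [0, 0, -20]
    - [0, 0, -20]
    - [0, 0, -5]
    - [0, 0, -5]
    - [0, 0, -5]
    - [0, 0, -5]
    - [0, 0, -5]
    - [0, 0, -5]
    - [0, 0, 0]
  twist: [0, 0, 0, 0, 0, 0, 0, 0, 0, 0]
  fingers: [1, 1, 1, 1, 1, 1, 1, 1, 1, 1]

```text
t: 4.2
tcp_pos: [0.619, -0.0899, 0.0974]
orientation: [[-0.994, -0.107, -0.001], [-0.107, 0.994, 0.0], [0.001, 0.0, -1.0]]
wrist_force: [-0.1, -0.0, -2.8]
grip_width: 0.239
grip_force: 39.5
```

>>> carry_out:
  offset:
    - [0, 0, -10]
    - [0, 0, -10]
    - [0, 0, -7]
    - [0, 0, -2]
    - [0, 0, -2]
    - [0, 0, 0]
    - [0, 0, 0]
    - [0, 0, 0]
    - [0, 0, 0]
    - [0, 0, 0]
  twist: [0, 0, 0, 0, 0, 0, 0, 0, 0, 0]
  fingers: [1, 1, 1, 1, 1, 1, 0.6, 0.6, 0.6, 0.6]

```text
t: 5.2
tcp_pos: [0.6197, -0.09, 0.0676]
orientation: [[-0.994, -0.108, 0.001], [-0.108, 0.994, -0.0], [-0.001, -0.0, -1.0]]
wrist_force: [0.4, -0.1, 0.6]
grip_width: 0.398
grip_force: 0.0
```

>>> carry_out:
  offset:
    - [0, 0, 25]
    - [0, 0, 30]
    - [0, 0, 30]
    - [0, 0, 28]
    - [-28.6, 28.3, 0]
    - [-28.6, 28.3, 0]
    - [-28.6, 28.3, 0]
    - [-28.6, 28.3, 0]
    - [-28.6, 28.3, 0]
    - [-28.6, 28.3, 0]
  twist: [0, 0, 0, 0, 0, 0, 0, 0, 0, 0]
  fingers: [0.6, 0.6, 0.6, 0.6, 0.4, 0.4, 0.4, 0.4, 0.4, 0.4]

```text
t: 6.2
tcp_pos: [0.4467, 0.0806, 0.1805]
orientation: [[-0.994, -0.107, 0.001], [-0.107, 0.994, 0.0], [-0.001, 0.0, -1.0]]
wrist_force: [0.9, 0.7, 0.5]
grip_width: 0.601
grip_force: 0.0
```

```bash
python3 - <<'E'
from m import *
print(readout.read_state()['tcp_pos'])
c=snap('wrist'); report(c); print();c=snap('top'); report(c,.045)
E
```

```text
[0.44667938 0.08064466 0.1805317 ]
px 110 211 n 3600 ztop 83.1 mean [445.1 -69.3  63.2] rect [447.1 -73.4  48.1  44.6  25.4] rgb [154  81  42]
px 315 228 n 3161 ztop 83.1 mean [442.4  80.2  63.1] rect [445.3  80.3  47.4  47.7  53.6] rgb [89 79 67]
px 454 243 n 3240 ztop 83.2 mean [442.6 183.6  63.2] rect [445.1 187.1  45.2  48.2  62.8] rgb [121 104  87]
px 610 307 n 3551 ztop 76.6 mean [479.9 315.6  66.1] rect [482.6 321.5  38.9  50.6  84.7] rgb [128 123 109]
px 70 358 n 5015 ztop 90.3 mean [ 565.7 -103.2   74.1] rect [ 562.9 -102.3   48.9  215.7   33.7] rgb [110  95  75]
px 316 376 n 6285 ztop 91.2 mean [559.2  93.1  73. ] rect [579.2  95.3  44.9 121.    5.9] rgb [85 67 45]
px 105 408 n 216 ztop 78.1 mean [613.6 -78.5  67.9] rect [613.1 -78.   15.7   7.1   3.8] rgb [95 78 63]
px 150 448 n 1717 ztop 90.5 mean [648.7 -40.7  69.7] rect [648.5 -42.7  14.7  50.   15.7] rgb [103  85  64]

px 145 194 n 803 ztop 94.4 mean [679.8 393.   75. ] rect [683.2 399.2 103.5  79.2  40. ] rgb [125 114  96]
px 335 229 n 5620 ztop 93.2 mean [604.4 -22.   74.7] rect [590.8  -4.6 130.5 398.1   6.2] rgb [117 101  84]
px 177 244 n 84 ztop 58.7 mean [572.4 325.1  55.3] rect [5.719e+02 3.253e+02 1.980e+01 2.070e+01 1.000e-01] rgb [112  77  56]
px 175 283 n 443 ztop 78.7 mean [485.6 324.6  70.8] rect [4.856e+02 3.272e+02 4.650e+01 4.750e+01 1.000e-01] rgb [149 137 121]
px 498 283 n 340 ztop 67.7 mean [ 484.6 -380.4   63.8] rect [ 484.6 -382.4   16.2   99.6    7.2] rgb [141 127 111]
px 358 299 n 382 ztop 83.0 mean [451.5 -73.7  61.5] rect [451.3 -73.9  47.1  46.8  26.9] rgb [165 100  61]
px 234 293 n 44 ztop 59.5 mean [465.1 199.3  55.4] rect [465.1 200.2   7.8  35.4  33.4] rgb [129 116 101]
px 324 476 n 160 ztop 72.5 mean [66.3  0.4 55.2] rect [65.5  2.3 12.8 74.2  0.2] rgb [74 67 57]
```

>>> carry_out:
  offset:
    - [1.3, 0, -22]
    - [0, 0, -22]
    - [0, 0, -22]
    - [0, 0, -22]
    - [0, 0, -22]
    - [0, 0, -12]
    - [0, 0, 0]
    - [0, 0, 0]
    - [0, 0, 0]
    - [0, 0, 0]
  twist: [0, 0, 0, 0, 0, 0, 0, 0, 0, 0]
  fingers: [0.4, 0.4, 0.4, 0.4, 0.4, 0.4, 0.4, 1, 1, 1]

```text
t: 7.3
tcp_pos: [0.45, 0.0802, 0.0594]
orientation: [[-0.994, -0.108, 0.002], [-0.108, 0.994, 0.001], [-0.002, 0.001, -1.0]]
wrist_force: [-0.8, 1.0, 2.0]
grip_width: 0.238
grip_force: 39.1
```

>>> carry_out:
  offset:
    - [0, 0, 20]
    - [0, 0, 35]
    - [0, 0, 40]
    - [0, 0, 30]
    - [27.5, -18.6, 0]
    - [27.5, -18.6, 0]
    - [27.5, -18.6, 0]
    - [27.5, -18.6, 0]
    - [27.5, -18.6, 0]
    - [27.7, -18.6, 0]
  twist: [0, 0, 0, 0, 0, 0, 0, 0, 0, 0]
  fingers: [1, 1, 1, 1, 1, 1, 1, 1, 1, 1]

```text
t: 8.3
tcp_pos: [0.615, -0.0326, 0.183]
orientation: [[-0.994, -0.108, -0.001], [-0.108, 0.994, 0.0], [0.001, 0.001, -1.0]]
wrist_force: [0.7, 1.3, -1.6]
grip_width: 0.243
grip_force: 39.7
```

>>> carry_out:
  offset:
    - [0, 0, -15]
    - [0, 0, -20]
    - [0, 0, -20]
    - [0, 0, -5]
    - [0, 0, -5]
    - [0, 0, -5]
    - [0, 0, -5]
    - [0, 0, -5]
    - [0, 0, -5]
    - [0, 0, 0]
  twist: [0, 0, 0, 0, 0, 0, 0, 0, 0, 0]
  fingers: [1, 1, 1, 1, 1, 1, 1, 1, 1, 1]

```text
t: 9.3
tcp_pos: [0.6256, -0.0314, 0.11]
orientation: [[-0.993, -0.111, 0.029], [-0.111, 0.994, -0.001], [-0.029, -0.004, -1.0]]
wrist_force: [9.3, 2.1, 24.8]
grip_width: 0.241
grip_force: 60.4
```

>>> carry_out:
  offset:
    - [0, 0, 5]
    - [0, 0, 10]
    - [0, 0, 15]
    - [0, 0, 20]
    - [0, 0, 20]
    - [0, 0, 0]
    - [0, 0, 0]
    - [0, 0, 0]
    - [0, 0, 0]
    - [0, 0, 0]
  twist: [0, 0, 0, 0, 0, 0, 0, 0, 0, 0]
  fingers: [1, 1, 1, 1, 1, 1, 1, 1, 1, 1]

```text
t: 10.3
tcp_pos: [0.6139, -0.0318, 0.1673]
orientation: [[-0.994, -0.108, -0.002], [-0.108, 0.994, -0.0], [0.002, -0.0, -1.0]]
wrist_force: [0.4, 0.1, -2.1]
grip_width: 0.239
grip_force: 46.9
```

```bash
python3 - <<'E'
from m import *
c=snap('wrist'); s=c['state'];print(s['tcp_pos'],s['orientation'],s['wrist_force']); pickle.dump(c,open('w3.pkl','wb')); report(c,.1)
save(c,'w3.png')
E
```

```text
[ 0.61390573 -0.03181196  0.16731196] [[-9.94194314e-01 -1.07584336e-01 -1.81025139e-03]
 [-1.07584099e-01  9.94195961e-01 -2.28239203e-04]
 [ 1.82429959e-03 -3.21598536e-05 -9.99998335e-01]] [ 0.43445202  0.06785574 -2.08573928]
px 303 140 n 3138 ztop 123.6 mean [548.6 -45.  113.7] rect [549.4 -45.   34.8  24.    6.1] rgb [115 109 100]
px 316 206 n 596 ztop 129.3 mean [580.1 -34.9 124. ] rect [582.9 -34.5  15.3  43.4   5.5] rgb [129 123 110]
```

View pics/w3.png

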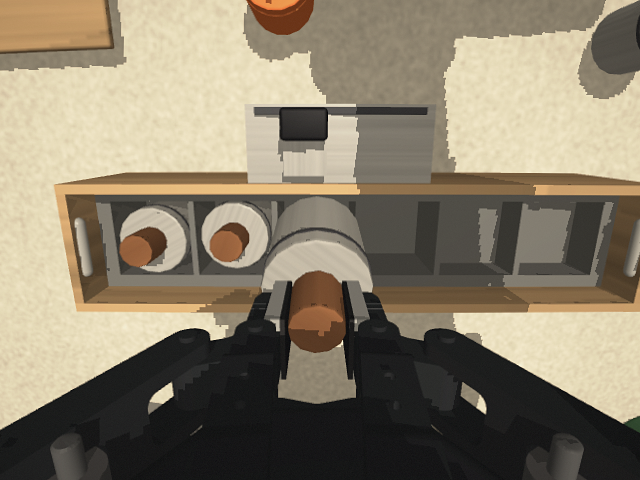

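```bash
cat > tilt.py <<'E'
from m import *
def tilt(c):
    # front generator of held canister: min-x per z slice near TCP y
    P=pts(c); s=c['state']; t=np.array(s['tcp_pos']); q=P[(c['depth']>0)].reshape(-1,3)
    q=q[(abs(q[:,1]-t[1]+.001)<.006)&(q[:,2]>t[2]-.065)&(q[:,2]<t[2]+.0)&(abs(q[:,0]-t[0])<.07)]
    for z in np.arange(t[2]-.062,t[2],.006):
        k=q[abs(q[:,2]-z)<.003]
        if len(k)>3: print(int((z-t[2])*1000),len(k),'dx min/med',((np.percentile(k[:,0],[5,50])-t[0])*1000).round(1),'y',(k[:,1].mean()*1000).round(1))
if __name__=='__main__':
    import sys
    for f in sys.argv[1:]: print(f); tilt(pickle.load(open(f,'rb')))
E
python3 tilt.py w2.pkl w3.pkl
```

```text
w2.pkl
-55 30 dx min/med [-25.6 -25.2] y -91.0
-49 52 dx min/med [-25.6 -25.2] y -90.6
-43 57 dx min/med [-25.7 -25.2] y -90.2
-37 68 dx min/med [-25.7 -25.1] y -90.8
-31 67 dx min/med [-25.6 -25.2] y -90.9
-25 74 dx min/med [-25.7 -25.1] y -90.7
-19 83 dx min/med [-25.6 -25.1] y -90.5
-13 86 dx min/med [-25.9 -25.4] y -91.0
-7 110 dx min/med [-25.7 -25. ] y -90.6
-1 976 dx min/med [-24.7 -18.3] y -90.7
w3.pkl
-62 435 dx min/med [-65.8 -56.7] y -35.4
-49 34 dx min/med [-38.4 -38. ] y -32.9
-43 157 dx min/med [-69.6 -37.9] y -34.3
-37 99 dx min/med [-37.  -36.3] y -32.9
-31 105 dx min/med [-35.9 -35.2] y -33.0
-25 119 dx min/med [-34.8 -34.2] y -32.7
-19 133 dx min/med [-33.8 -33.1] y -32.8
-13 134 dx min/med [-32.8 -32.1] y -32.9
-7 143 dx min/med [-31.8 -31.3] y -33.0
-1 172 dx min/med [-31.1 -30.1] y -32.9
```

B is tilted about 9° in the grip, with its bottom towards the robot. I'll set it back on the counter, let it right itself, and regrasp.

>>> carry_out:
  offset:
    - [-27.5, 18.6, 5]
    - [-27.5, 18.6, 5]
    - [-27.5, 18.6, 0]
    - [-27.5, 18.6, 0]
    - [-27.5, 18.6, 0]
    - [-27.5, 18.6, 0]
    - [0, 0, -25]
    - [0, 0, -25]
    - [0, 0, -25]
    - [0, 0, -15]
  twist: [0, 0, 0, 0, 0, 0, 0, 0, 0, 0]
  fingers: [1, 1, 1, 1, 1, 1, 1, 1, 1, 1]

```text
t: 11.35
tcp_pos: [0.4482, 0.0795, 0.0865]
orientation: [[-0.994, -0.108, -0.002], [-0.108, 0.994, -0.001], [0.002, -0.0, -1.0]]
wrist_force: [-0.1, -1.0, -1.8]
grip_width: 0.243
grip_force: 46.9
```

>>> carry_out:
  offset:
    - [0, 0, -4]
    - [0, 0, -4]
    - [0, 0, -4]
    - [0, 0, -4]
    - [0, 0, -2]
    - [0, 0, 0]
    - [0, 0, 0]
    - [0, 0, 0]
    - [0, 0, 0]
    - [0, 0, 0]
  twist: [0, 0, 0, 0, 0, 0, 0, 0, 0, 0]
  fingers: [1, 1, 1, 1, 1, 1, 1, 1, 1, 1]

```text
t: 12.35
tcp_pos: [0.4494, 0.0798, 0.0704]
orientation: [[-0.994, -0.108, 0.0], [-0.108, 0.994, 0.0], [-0.0, 0.0, -1.0]]
wrist_force: [0.1, -0.3, -3.5]
grip_width: 0.243
grip_force: 46.8
```

>>> carry_out:
  offset:
    - [0, 0, -3]
    - [0, 0, -3]
    - [0, 0, -2]
    - [0, 0, -1]
    - [0, 0, 0]
    - [0, 0, 0]
    - [0, 0, 0]
    - [0, 0, 0]
    - [0, 0, 0]
    - [0, 0, 0]
  twist: [0, 0, 0, 0, 0, 0, 0, 0, 0, 0]
  fingers: [1, 1, 1, 1, 1, 1, 1, 0.4, 0.4, 0.4]

```text
t: 13.35
tcp_pos: [0.4497, 0.0799, 0.0616]
orientation: [[-0.994, -0.108, 0.001], [-0.108, 0.994, 0.0], [-0.001, 0.0, -1.0]]
wrist_force: [-0.5, -0.8, 0.4]
grip_width: 0.595
grip_force: 0.0
```

>>> carry_out:
  offset:
    - [0, 0, 0]
    - [0, 0, 20]
    - [0, 0, 30]
    - [0, 0, 35]
    - [0, 0, 35]
    - [0, 0, 0]
    - [0, 0, 0]
    - [0, 0, 0]
    - [0, 0, 0]
    - [0, 0, 0]
  twist: [0, 0, 0, 0, 0, 0, 0, 0, 0, 0]
  fingers: [0.4, 0.4, 0.4, 0.4, 0.4, 0.4, 0.4, 0.4, 0.4, 0.4]

```text
t: 14.35
tcp_pos: [0.449, 0.0796, 0.1804]
orientation: [[-0.994, -0.108, -0.002], [-0.108, 0.994, -0.001], [0.002, -0.001, -1.0]]
wrist_force: [-0.3, 0.7, -0.9]
grip_width: 0.604
grip_force: 0.0
```

```bash
python3 - <<'E'
from m import *
from cs import case
print(readout.read_state()['tcp_pos'])
c=snap('wrist'); report(c,.035); pickle.dump(c,open('w4.pkl','wb'));knobs(c,0);save(c,'w4.png')
E
```

```text
[0.44895165 0.07961768 0.18042536]
px 114 207 n 3895 ztop 83.1 mean [444.8 -68.3  61.4] rect [447.1 -73.2  48.   43.8  24.6] rgb [151  79  41]
px 316 210 n 3267 ztop 83.1 mean [430.8  78.4  63. ] rect [433.   78.7  47.3  47.4   6.5] rgb [91 80 68]
px 455 240 n 3474 ztop 83.1 mean [442.3 182.8  61.8] rect [445.3 187.1  45.2  47.7  60.7] rgb [120 104  87]
px 607 302 n 4069 ztop 76.5 mean [479.2 314.1  61.5] rect [481.2 321.   39.6  51.3  81.3] rgb [124 120 106]
px 69 356 n 5925 ztop 89.9 mean [ 567.3 -106.3   71.1] rect [ 562.1 -103.8   54.2  217.5   33.6] rgb [109  93  73]
px 316 372 n 7122 ztop 91.1 mean [559.4  91.8  69.1] rect [584.3  94.4  55.2 119.3   5.9] rgb [84 66 45]
px 578 378 n 78 ztop 55.7 mean [560.7 327.7  44.8] rect [560.9 328.6  11.5   2.   75.3] rgb [78 52 34]
px 105 408 n 216 ztop 79.5 mean [614.3 -78.8  69. ] rect [ 6.151e+02 -7.840e+01  1.520e+01  5.800e+00  4.000e-01] rgb [88 70 55]
px 152 444 n 1826 ztop 90.6 mean [648.3 -40.3  67.7] rect [648.2 -42.3  14.7  46.6  15.9] rgb [100  84  63]
knob px [317.  217.4] n 873 z [77.1 82.5 83.4] s [ 12 153  73] at [431.8  78.5  83.4] depthmean [432.2  78.6  81.5]
knob px [467.4 249.8] n 1061 z [65.8 82.1 83.3] s [ 12 154 100] at [443.3 183.7  83.3] depthmean [444.4 185.5  79.1]
knob px [577.6 378.3] n 90 z [ 35.7  45.1 249.5] s [ 12 150  70] at [430.  140.6 249.5] depthmean [541.6 300.   73.8]
knob px [ 21.5 402.5] n 38 z [ 65.3  70.7 258.6] s [ 12 155  57] at [443.   15.7 258.6] depthmean [ 589.5 -123.6   99.4]
knob px [103.2 411.2] n 145 z [66. 72. 80.] s [ 12 150  61] at [607.6 -74.7  80. ] depthmean [606.9 -74.2  80.5]
```

The wrist camera proves the more reliable in x. I'll re-measure the case in the wrist frame from the w3 picture.

```bash
python3 - <<'E'
from m import *
for fn in('w2.pkl','w3.pkl'):
    c=pickle.load(open(fn,'rb')); P=pts(c); hsv=cv2.cvtColor(c['frame'],cv2.COLOR_RGB2HSV)
    m=(abs(P[...,2]-.09)<.0035)&(hsv[...,1]>70)&(P[...,0]>.54)&(P[...,0]<.7)
    q=P[m]*1000; q=q[:,:2]
    print(fn,len(q),np.median(P[m][:,2]),cv2.minAreaRect(q.astype(np.float32)))
    # near/far rim lines in top-estimated case frame
    a=np.radians(6.17);R=np.array([[np.cos(a),-np.sin(a)],[np.sin(a),np.cos(a)]])
    k=(q-[612.5,-2.2])@R
    for nm,sel,ax in(('near',(k[:,0]<-25)&(abs(k[:,1])<150),0),('far',(k[:,0]>25)&(abs(k[:,1])<150),0),('right',(k[:,1]<-170)&(abs(k[:,0])<25),1),('left',(k[:,1]>170)&(abs(k[:,0])<25),1)):
        s=k[sel]
        if len(s)>10: print(nm,len(s),np.percentile(s[:,ax],[3,50,97]).round(1),'slope',np.polyfit(s[:,1-ax],s[:,ax],1)[0].round(4))
    # canister in wells: bodies top z 55..66
    n=(abs(P[...,2]-.062)<.006)&(hsv[...,1]<70)
    kk=(P[n][:,:2]*1000-[612.5,-2.2])@R
    for y in(-145,-87):
        s=kk[(abs(kk[:,1]-y)<26)&(abs(kk[:,0])<26)]
        print('body',y,len(s),s.min(0).round(1) if len(s) else'',s.max(0).round(1) if len(s) else'')
E
```

```text
w2.pkl 10171 0.09061482051071587 ((596.6134033203125, -26.194183349609375), (118.64774322509766, 333.2391662597656), 5.848557472229004)
near 4169 [-43.9 -41.  -37.5] slope 0.0052
far 3015 [34.  36.5 40.5] slope 0.0049
right 773 [-188.2 -184.7 -182. ] slope -0.0018
body -145 2330 [ -25.  -170.9] [  26.  -120.9]
body -87 0  
w3.pkl 14553 0.0905274889643021 ((611.1121826171875, -3.1713409423828125), (85.14869689941406, 377.5198059082031), 6.042163848876953)
near 5359 [-43.8 -40.8 -37.7] slope 0.0015
far 3573 [33.9 36.4 40.4] slope 0.0035
right 997 [-188.3 -184.2 -181.8] slope 0.0027
left 137 [180.6 181.6 183.1] slope 0.02
body -145 2534 [ -24.6 -170.8] [  26. -119.]
body -87 2490 [ -26. -113.] [ 26.  -62.9]
```

>>> carry_out:
  offset:
    - [-16, -0.7, -12]
    - [0, 0, -22]
    - [0, 0, -22]
    - [0, 0, -22]
    - [0, 0, -22]
    - [0, 0, -22]
    - [0, 0, 0]
    - [0, 0, 0]
    - [0, 0, 0]
    - [0, 0, 0]
  twist: [0, 0, 0, 0, 0, 0, 0, 0, 0, 0]
  fingers: [0.4, 0.4, 0.4, 0.4, 0.4, 0.4, 0.4, 1, 1, 1]

```text
t: 15.4
tcp_pos: [0.4343, 0.0794, 0.0605]
orientation: [[-0.994, -0.108, 0.002], [-0.108, 0.994, 0.001], [-0.002, 0.0, -1.0]]
wrist_force: [0.5, -1.2, 2.6]
grip_width: 0.243
grip_force: 39.0
```

>>> carry_out:
  offset:
    - [0, 0, 20]
    - [0, 0, 35]
    - [0, 0, 40]
    - [0, 0, 30]
    - [30, -18.4, 0]
    - [30, -18.4, 0]
    - [30, -18.4, 0]
    - [30, -18.4, 0]
    - [30, -18.4, 0]
    - [30, -18.4, 0]
  twist: [0, 0, 0, 0, 0, 0, 0, 0, 0, 0]
  fingers: [1, 1, 1, 1, 1, 1, 1, 1, 1, 1]

```text
t: 16.4
tcp_pos: [0.6142, -0.032, 0.1843]
orientation: [[-0.994, -0.107, -0.0], [-0.107, 0.994, 0.001], [0.0, 0.001, -1.0]]
wrist_force: [0.7, 0.4, -1.7]
grip_width: 0.239
grip_force: 39.5
```

```bash
python3 - <<'E'
from tilt import *
c=snap('wrist'); pickle.dump(c,open('w5.pkl','wb')); print(c['state']['tcp_pos']); tilt(c)
E
```

```text
[ 0.61423663 -0.03203223  0.18428679]
-62 62 dx min/med [-69.8 -68.4] y -36.5
-55 39 dx min/med [-24.4 -24.1] y -32.7
-49 52 dx min/med [-24.7 -24.1] y -33.4
-43 61 dx min/med [-24.5 -24.2] y -32.9
-37 64 dx min/med [-24.5 -24.1] y -33.3
-31 69 dx min/med [-24.5 -24.1] y -33.1
-25 76 dx min/med [-24.5 -24. ] y -33.0
-19 77 dx min/med [-24.5 -24.1] y -33.4
-13 108 dx min/med [-24.8 -24.3] y -33.0
-7 129 dx min/med [-24.5 -23.9] y -33.0
-1 936 dx min/med [-23.4 -16.9] y -33.1
```

>>> carry_out:
  offset:
    - [0, 0.5, -15]
    - [0, 0, -20]
    - [0, 0, -20]
    - [0, 0, -5]
    - [0, 0, -5]
    - [0, 0, -5]
    - [0, 0, -5]
    - [0, 0, -5]
    - [0, 0, -5]
    - [0, 0, 0]
  twist: [0, 0, 0, 0, 0, 0, 0, 0, 0, 0]
  fingers: [1, 1, 1, 1, 1, 1, 1, 1, 1, 1]

```text
t: 17.45
tcp_pos: [0.6128, -0.0308, 0.0984]
orientation: [[-0.994, -0.107, -0.001], [-0.107, 0.994, -0.0], [0.001, 0.0, -1.0]]
wrist_force: [0.1, 1.6, -1.9]
grip_width: 0.239
grip_force: 39.7
```

>>> carry_out:
  offset:
    - [0, 0, -10]
    - [0, 0, -10]
    - [0, 0, -8]
    - [0, 0, -2]
    - [0, 0, -2]
    - [0, 0, 0]
    - [0, 0, 0]
    - [0, 0, 0]
    - [0, 0, 0]
    - [0, 0, 0]
  twist: [0, 0, 0, 0, 0, 0, 0, 0, 0, 0]
  fingers: [1, 1, 1, 1, 1, 1, 0.6, 0.6, 0.6, 0.6]

```text
t: 18.45
tcp_pos: [0.6137, -0.0308, 0.0678]
orientation: [[-0.994, -0.108, 0.001], [-0.108, 0.994, 0.0], [-0.001, -0.0, -1.0]]
wrist_force: [0.1, 0.6, -0.2]
grip_width: 0.401
grip_force: 0.0
```

>>> carry_out:
  offset:
    - [0, 0, 25]
    - [0, 0, 30]
    - [0, 0, 30]
    - [0, 0, 30]
    - [-28, 36.4, 0]
    - [-28, 36.4, 0]
    - [-28, 36.4, 0]
    - [-28, 36.4, 0]
    - [-28, 36.4, 0]
    - [-28, 36.4, 0]
  twist: [0, 0, 0, 0, 0, 0, 0, 0, 0, 0]
  fingers: [0.6, 0.6, 0.6, 0.6, 0.4, 0.4, 0.4, 0.4, 0.4, 0.4]

```text
t: 19.45
tcp_pos: [0.4442, 0.1888, 0.1827]
orientation: [[-0.994, -0.107, 0.001], [-0.107, 0.994, 0.001], [-0.001, 0.0, -1.0]]
wrist_force: [0.5, 1.2, 0.2]
grip_width: 0.597
grip_force: 0.0
```

```bash
python3 - <<'E'
from m import *
print(readout.read_state()['tcp_pos'])
c=snap('wrist'); report(c); knobs(c,0);
E
```

```text
[0.44415856 0.18878826 0.18269847]
px 4 203 n 414 ztop 54.4 mean [449.3 -53.1  49.4] rect [450.2 -54.6   9.9  35.9  86.2] rgb [97 46 20]
px 315 231 n 3100 ztop 83.2 mean [442.2 188.5  63.1] rect [445.2 189.2  47.7  47.2  50.3] rgb [86 76 64]
px 486 297 n 4076 ztop 76.8 mean [478.6 322.9  69.6] rect [481.5 326.7  48.4  48.    1.1] rgb [109 104  93]
px 41 349 n 7449 ztop 90.1 mean [552.9 -10.7  82. ] rect [568.  -39.4  72.5 170.   40.4] rgb [125 116 101]
px 273 371 n 2535 ztop 91.2 mean [558.1 167.4  71.6] rect [574.6 171.8  65.3  36.4  26.4] rgb [82 67 48]
px 101 414 n 83 ztop 57.1 mean [636.3  13.9  50.6] rect [636.3  13.9   2.6  10.3  10. ] rgb [57 54 50]
px 156 441 n 1595 ztop 90.9 mean [637.3  72.9  72.4] rect [637.7  69.9  15.8  41.4  21.9] rgb [103  84  61]
px 496 461 n 922 ztop 82.3 mean [637.1 372.7  64.4] rect [638.9 370.7   6.4  32.4  28.1] rgb [114 107  91]
knob px [ 10.5 198.3] n 1125 z [32.1 41.2 51.4] s [ 10 200  97] at [444.1 -46.4  51.4] depthmean [446.4 -54.   42.1]
knob px [315.7 239.5] n 864 z [73.3 82.5 83.5] s [ 12 154  69] at [443.2 188.6  83.5] depthmean [443.7 188.7  81.5]
knob px [ 23.3 399.2] n 250 z [ 67.4  79.3 257.4] s [ 12 153  75] at [440.1 122.4 257.4] depthmean [584.3 -15.1  98.9]
```

>>> carry_out:
  offset:
    - [0.3, 0.3, -12]
    - [0, 0, -22]
    - [0, 0, -22]
    - [0, 0, -22]
    - [0, 0, -22]
    - [0, 0, -22]
    - [0, 0, 0]
    - [0, 0, 0]
    - [0, 0, 0]
    - [0, 0, 0]
  twist: [0, 0, 0, 0, 0, 0, 0, 0, 0, 0]
  fingers: [0.4, 0.4, 0.4, 0.4, 0.4, 0.4, 0.4, 1, 1, 1]

```text
t: 20.5
tcp_pos: [0.4466, 0.1883, 0.0616]
orientation: [[-0.994, -0.108, 0.002], [-0.108, 0.994, 0.001], [-0.002, 0.001, -1.0]]
wrist_force: [0.5, 0.5, 1.7]
grip_width: 0.238
grip_force: 39.3
```

>>> carry_out:
  offset:
    - [0, 0, 20]
    - [0, 0, 35]
    - [0, 0, 40]
    - [0, 0, 30]
    - [27, -27, 0]
    - [27, -27, 0]
    - [27, -27, 0]
    - [27, -27, 0]
    - [27, -27, 0]
    - [27.5, -27, 0]
  twist: [0, 0, 0, 0, 0, 0, 0, 0, 0, 0]
  fingers: [1, 1, 1, 1, 1, 1, 1, 1, 1, 1]

```text
t: 21.5
tcp_pos: [0.6087, 0.0248, 0.1853]
orientation: [[-0.994, -0.108, -0.0], [-0.108, 0.994, 0.001], [0.0, 0.001, -1.0]]
wrist_force: [0.1, 0.5, -2.7]
grip_width: 0.242
grip_force: 39.8
```

```bash
python3 - <<'E'
from tilt import *
c=snap('wrist'); pickle.dump(c,open('w6.pkl','wb')); print(c['state']['tcp_pos']); tilt(c)
E
```

```text
[0.60872899 0.02477492 0.18528025]
-55 43 dx min/med [-25.3 -24.8] y 23.9
-49 56 dx min/med [-25.2 -24.7] y 23.8
-43 55 dx min/med [-25.2 -24.5] y 23.6
-37 68 dx min/med [-25.2 -24.6] y 23.9
-31 71 dx min/med [-25.1 -24.4] y 23.4
-25 80 dx min/med [-25.1 -24.5] y 24.1
-19 62 dx min/med [-25.  -24.5] y 23.4
-13 121 dx min/med [-25.2 -24.5] y 23.8
-7 451 dx min/med [-24.6 -20.4] y 23.7
-1 617 dx min/med [-23.1 -16.3] y 23.7
```

>>> carry_out:
  offset:
    - [0, 0.6, -15]
    - [0, 0, -20]
    - [0, 0, -20]
    - [0, 0, -5]
    - [0, 0, -5]
    - [0, 0, -5]
    - [0, 0, -5]
    - [0, 0, -5]
    - [0, 0, -5]
    - [0, 0, 0]
  twist: [0, 0, 0, 0, 0, 0, 0, 0, 0, 0]
  fingers: [1, 1, 1, 1, 1, 1, 1, 1, 1, 1]

```text
t: 22.55
tcp_pos: [0.6077, 0.0265, 0.0995]
orientation: [[-0.994, -0.107, -0.001], [-0.107, 0.994, -0.0], [0.001, -0.0, -1.0]]
wrist_force: [-0.3, 0.1, -2.8]
grip_width: 0.239
grip_force: 40.0
```

>>> carry_out:
  offset:
    - [0, 0, -10]
    - [0, 0, -10]
    - [0, 0, -8]
    - [0, 0, -2]
    - [0, 0, -1]
    - [0, 0, 0]
    - [0, 0, 0]
    - [0, 0, 0]
    - [0, 0, 0]
    - [0, 0, 0]
  twist: [0, 0, 0, 0, 0, 0, 0, 0, 0, 0]
  fingers: [1, 1, 1, 1, 1, 1, 0.6, 0.6, 0.6, 0.6]

```text
t: 23.55
tcp_pos: [0.6085, 0.0266, 0.0698]
orientation: [[-0.994, -0.108, 0.001], [-0.108, 0.994, 0.0], [-0.001, 0.0, -1.0]]
wrist_force: [0.7, 0.3, -0.2]
grip_width: 0.403
grip_force: 0.0
```

>>> carry_out:
  offset:
    - [0, 0, 25]
    - [0, 0, 30]
    - [0, 0, 30]
    - [0, 33, 10]
    - [-6, 45, 0]
    - [-6, 45, 0]
    - [-6, 45, 0]
    - [-6, 45, 0]
    - [-7, 45, 0]
    - [-7, 40, 0]
  twist: [0, 0, 0, 0, 0, 0, 0, 0, 0, 0]
  fingers: [0.6, 0.6, 0.6, 0.6, 0.4, 0.4, 0.4, 0.4, 0.4, 0.4]

```text
t: 24.55
tcp_pos: [0.5696, 0.3267, 0.1645]
orientation: [[-0.994, -0.108, 0.0], [-0.108, 0.994, 0.0], [-0.0, 0.0, -1.0]]
wrist_force: [1.2, 0.3, -0.5]
grip_width: 0.6
grip_force: 0.0
```

```bash
python3 - <<'E'
from m import *
print(readout.read_state()['tcp_pos'])
c=snap('wrist'); report(c,.022); knobs(c,0);save(c,'w7.png')
c=snap('top'); report(c); knobs(c,0)
E
```

```text
[0.56963098 0.32668435 0.16449848]
px 333 107 n 5158 ztop 77.0 mean [483.5 327.9  74.2] rect [484.3 326.9  48.5  49.4   7.3] rgb [136 130 117]
px 66 249 n 18449 ztop 91.0 mean [596.2 151.3  61.4] rect [596.1 134.1  84.7 124.4   5.8] rgb [99 84 64]
px 315 228 n 2893 ztop 57.2 mean [567.2 325.9  37.4] rect [570.  326.1  47.3  47.    2.7] rgb [91 80 68]
px 357 355 n 3848 ztop 92.7 mean [659.7 369.1  58.2] rect [675.4 375.9  78.4  48.6  19.7] rgb [105  99  84]
px 621 367 n 958 ztop 31.6 mean [667.5 612.3  27.8] rect [670.9 613.   14.8  71.1  88.1] rgb [77 49 30]
knob px [315.  235.4] n 823 z [47.2 56.5 57.5] s [ 12 153  73] at [567.8 325.9  57.5] depthmean [568.  325.9  56.2]
knob px [624.7 371.2] n 377 z [30.3 30.9 31.9] s [ 12 153 112] at [668.5 612.1  31.9] depthmean [662.5 602.3  41. ]
px 145 194 n 789 ztop 94.4 mean [680.4 392.7  74.7] rect [686.  387.2  80.1 104.6  69.5] rgb [110 100  85]
px 334 228 n 6369 ztop 92.8 mean [605.3 -19.8  73.9] rect [590.7  -4.6 130.4 398.1   6.2] rgb [128 110  91]
px 179 245 n 45 ztop 59.2 mean [569.3 322.4  54.6] rect [569.6 322.8  11.7  20.5  40.1] 
[... 1003 characters left out ...]

knob px [392.1 216.5] n 75 z [85.1 88.3 90.4] s [ 11 132 114] at [ 629.7 -143.3   90.4] depthmean [ 630.1 -143.7   87.4]
knob px [365.7 220.8] n 74 z [84.5 87.7 90.8] s [ 11 131 117] at [620.5 -86.6  90.8] depthmean [621.  -87.   86.4]
knob px [339.1 223.2] n 72 z [85.6 88.2 91.2] s [ 11 131 117] at [615.2 -29.7  91.2] depthmean [615.5 -29.8  88.3]
knob px [312.1 225.5] n 73 z [85.7 88.4 91.1] s [ 11 129 118] at [610.3  28.1  91.1] depthmean [610.6  28.1  88.1]
knob px [179.  245.1] n 48 z [ 49.4  56.1 222.1] s [ 11 119  65] at [560.7 276.1 222.1] depthmean [568.5 314.4  83.8]
knob px [358.8 299.4] n 391 z [53.3 56.6 81.4] s [ 11 159 164] at [452.7 -71.8  81.4] depthmean [451.7 -73.4  61.1]
```

>>> carry_out:
  offset:
    - [0, -0.3, -17]
    - [0, 0, -23]
    - [0, 0, -23]
    - [0, 0, -23]
    - [0, 0, -23]
    - [0, 0, -21]
    - [0, 0, 0]
    - [0, 0, 0]
    - [0, 0, 0]
    - [0, 0, 0]
  twist: [0, 0, 0, 0, 0, 0, 0, 0, 0, 0]
  fingers: [0.4, 0.4, 0.4, 0.4, 0.4, 0.4, 0.4, 1, 1, 1]

```text
t: 25.65
tcp_pos: [0.5712, 0.3248, 0.0362]
orientation: [[-0.994, -0.108, 0.003], [-0.108, 0.994, 0.002], [-0.003, 0.002, -1.0]]
wrist_force: [0.7, 1.1, 2.4]
grip_width: 0.239
grip_force: 39.0
```

>>> carry_out:
  offset:
    - [0, 0, 20]
    - [0, 0, 35]
    - [0, 0, 40]
    - [0, 0, 30]
    - [5, -40, 0]
    - [5, -40, 0]
    - [5, -40, 0]
    - [5, -40, 0]
    - [5, -40, 0]
    - [6, -41, 0]
  twist: [0, 0, 0, 0, 0, 0, 0, 0, 0, 0]
  fingers: [1, 1, 1, 1, 1, 1, 1, 1, 1, 1]

```text
t: 26.65
tcp_pos: [0.601, 0.0818, 0.1599]
orientation: [[-0.994, -0.108, 0.001], [-0.108, 0.994, 0.001], [-0.001, 0.001, -1.0]]
wrist_force: [0.4, 0.3, -1.5]
grip_width: 0.236
grip_force: 39.6
```

```bash
python3 - <<'E'
from tilt import *
c=snap('wrist'); pickle.dump(c,open('w8.pkl','wb')); print(c['state']['tcp_pos']); tilt(c)
E
```

```text
[0.60095407 0.08181138 0.15991807]
-31 52 dx min/med [-24.5 -24.1] y 80.9
-25 73 dx min/med [-24.5 -24.2] y 80.8
-19 67 dx min/med [-24.5 -24.2] y 80.6
-13 113 dx min/med [-24.9 -24.3] y 80.9
-7 728 dx min/med [-24.2 -18.3] y 80.7
-1 341 dx min/med [-22.5 -14.7] y 80.8
```

>>> carry_out:
  offset:
    - [0.6, 1.2, -15]
    - [0, 0, -20]
    - [0, 0, -20]
    - [0, 0, -5]
    - [0, 0, -5]
    - [0, 0, -5]
    - [0, 0, -5]
    - [0, 0, -5]
    - [0, 0, 0]
    - [0, 0, 0]
  twist: [0, 0, 0, 0, 0, 0, 0, 0, 0, 0]
  fingers: [1, 1, 1, 1, 1, 1, 1, 1, 1, 1]

```text
t: 27.7
tcp_pos: [0.6019, 0.0844, 0.0794]
orientation: [[-0.994, -0.108, 0.0], [-0.108, 0.994, -0.0], [-0.0, -0.0, -1.0]]
wrist_force: [0.5, 0.5, -2.1]
grip_width: 0.236
grip_force: 39.7
```

>>> carry_out:
  offset:
    - [0, 0, -5]
    - [0, 0, -4]
    - [0, 0, -2]
    - [0, 0, 0]
    - [0, 0, 0]
    - [0, 0, 0]
    - [0, 0, 0]
    - [0, 0, 0]
    - [0, 0, 0]
    - [0, 0, 0]
  twist: [0, 0, 0, 0, 0, 0, 0, 0, 0, 0]
  fingers: [1, 1, 1, 1, 1, 0.6, 0.6, 0.6, 0.6, 0.6]

```text
t: 28.7
tcp_pos: [0.6018, 0.0844, 0.0684]
orientation: [[-0.994, -0.108, 0.0], [-0.108, 0.994, 0.0], [-0.0, 0.0, -1.0]]
wrist_force: [0.1, 0.2, 1.1]
grip_width: 0.396
grip_force: 0.0
```

>>> carry_out:
  offset:
    - [0, 0, 20]
    - [0, 0, 25]
    - [0, 0, 30]
    - [0, 0, 25]
    - [0, 0, 0]
    - [-3, 24, 0]
    - [-3, 24, 0]
    - [-3, 24, 0]
    - [-2, 25, 0]
    - [0, 0, 0]
  twist: [0, 0, 0, 0, 0, 0, 0, 0, 0, 0]
  fingers: [0.6, 0.6, 0.6, 0.6, 1, 1, 1, 1, 1, 1]

```text
t: 29.7
tcp_pos: [0.5901, 0.1839, 0.1673]
orientation: [[-0.994, -0.11, -0.001], [-0.11, 0.994, 0.0], [0.001, 0.0, -1.0]]
wrist_force: [0.1, -0.3, -0.2]
grip_width: 0.004
grip_force: 0.0
```

```bash
python3 - <<'E'
from m import *
print(readout.read_state()['tcp_pos'])
c=snap('wrist'); save(c,'w9.png')
P=pts(c); hsv=cv2.cvtColor(c['frame'],cv2.COLOR_RGB2HSV)
a=np.radians(6.17);R=np.array([[np.cos(a),-np.sin(a)],[np.sin(a),np.cos(a)]])
k=(P[...,:2]*1000-[611,-2.6])@R
for y in(-145,-87,-29,29,87,145):
    m=(abs(k[...,0])<25)&(abs(k[...,1]-y)<25)&(c['depth']>0)&(hsv[...,0]<14)&(hsv[...,1]>90)&(P[...,2]<.12)
    print(y,m.sum(),np.percentile(P[m][:,2],[50,98]).round(4) if m.sum() else '')
m=(abs(k[...,0])<20)&(abs(k[...,1]-185)<6)&(abs(P[...,2]-.09)<.006); print('end rim',m.sum(),np.percentile(k[m][:,1],[3,50,97]) if m.sum() else '')
c=snap('top'); knobs(c,0); report(c)
E
```

```text
[0.59014322 0.18390771 0.16729788]
-145 0 
-87 0 
-29 660 [0.0739 0.0849]
29 1467 [0.0877 0.0898]
87 1254 [0.0882 0.0899]
145 0 
end rim 772 [179.48927558 183.45945402 187.21774915]
knob px [ 52.8 111.1] n 20 z [30.7 31.5 33.7] s [ 11 136  99] at [884.8 634.8  33.7] depthmean [885.4 635.8  31.9]
knob px [ 32.3 109.6] n 15 z [30.7 31.3 33.8] s [ 12 118 117] at [889.4 685.3  33.8] depthmean [890.  686.3  32.1]
knob px [ 53.9 123.4] n 25 z [30.5 31.5 33.9] s [ 11 142  91] at [855.3 630.5  33.9] depthmean [855.9 631.6  32. ]
knob px [ 54.5 146.5] n 21 z [30.6 32.5 34.3] s [ 11 144 104] at [800.1 626.   34.3] depthmean [800.6 627.   32.5]
knob px [ 55.7 163.5] n 25 z [30.6 32.5 34.9] s [ 11 144 103] at [759.9 620.9  34.9] depthmean [760.4 622.1  32.6]
knob px [ 56.7 177.6] n 16 z [30.7 32.5 34.6] s [ 11 143 101] at [727.1 617.2  34.6] depthmean [727.5 618.3  32.7]
knob px [ 57.6 202.8] n 31 z [30.3 31.5 33.7] s [ 11 145 111] at [668.6 613.   33.7] depthmean [668.8 614.   31.8]
knob px [ 48.  215.4] n 36 z [30.8 32.3 35. ] s [ 11 144 107] at [639.5 634.3  35. ] depthmean [636.1 618.   64. 
[... 974 characters left out ...]
70.3] rect [734.3 400.9  27.1   8.7  10.9] rgb [147 133 112]
px 131 189 n 135 ztop 95.0 mean [690.4 422.5  83.9] rect [692.4 420.9  13.2  51.5  59. ] rgb [137 125 106]
px 334 228 n 6487 ztop 92.8 mean [604.8 -21.3  73.6] rect [590.8  -4.6 130.6 399.    6.3] rgb [130 112  93]
px 175 283 n 443 ztop 78.8 mean [485.6 324.6  70.9] rect [485.8 326.3  49.2  45.9  62.3] rgb [153 140 123]
px 498 283 n 341 ztop 67.6 mean [ 484.6 -380.4   63.7] rect [ 484.6 -382.2   16.4   98.3    7. ] rgb [145 130 114]
px 358 299 n 381 ztop 83.1 mean [451.5 -73.7  61.3] rect [451.1 -74.1  46.8  46.9  25.7] rgb [169 102  63]
px 324 476 n 158 ztop 72.1 mean [66.3  0.9 55.1] rect [65.2  2.5 12.9 74.5  1.6] rgb [76 69 59]
```

View pics/w9.png

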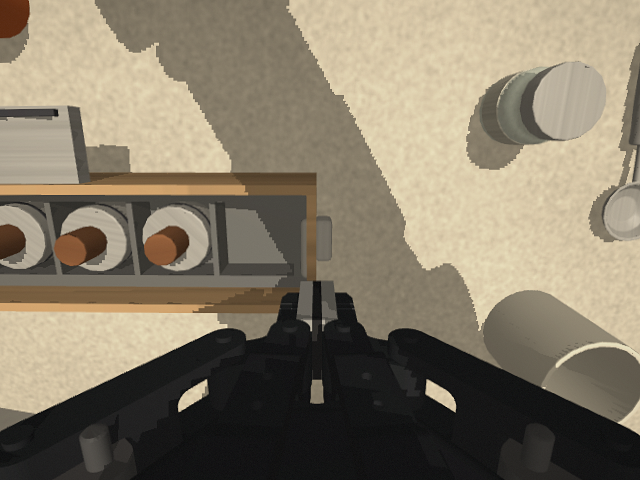

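The wrist view shows the knobs in line, well 5 empty at (250,240), and a catch in the end wall at (315,240). All five tops are at 88 mm. Next is the touch on the left end rim, offset 22 mm from the catch.

>>> carry_out:
  offset:
    - [-10, -2.5, -5]
    - [-11.5, -2.8, -10]
    - [0, 0, -20]
    - [0, 0, -20]
    - [0, 0, -15]
    - [0, 0, -3]
    - [0, 0, -2]
    - [0, 0, -1.5]
    - [0, 0, -1.5]
    - [0, 0, -1]
  twist: [0, 0, 0, 0, 0, 0, 0, 0, 0, 0]
  fingers: [1, 1, 1, 1, 1, 1, 1, 1, 1, 1]

```text
t: 30.8
tcp_pos: [0.5697, 0.1762, 0.0901]
orientation: [[-0.994, -0.108, 0.001], [-0.108, 0.994, 0.001], [-0.001, 0.0, -1.0]]
wrist_force: [-3.4, 0.1, 8.1]
grip_width: 0.001
grip_force: 4.1
```

>>> carry_out:
  offset:
    - [0, 0, 5]
    - [10.5, 1, 0.5]
    - [11, 1.3, 0]
    - [2.1, -19, 0]
    - [2.3, -21, 0]
    - [2.3, -21, 0]
    - [2.3, -21, 0]
    - [2.3, -21, 0]
    - [2.3, -21, 0]
    - [2.3, -21, 0]
  twist: [0, 0, 0, 0, 0, 0, 0, 0, 0, 0]
  fingers: [1, 1, 1, 1, 1, 1, 1, 1, 1, 1]

```text
t: 31.8
tcp_pos: [0.6065, 0.0319, 0.0952]
orientation: [[-0.994, -0.107, 0.0], [-0.107, 0.994, 0.0], [-0.0, -0.0, -1.0]]
wrist_force: [-0.2, -0.1, 0.3]
grip_width: -0.002
grip_force: 0.0
```

>>> carry_out:
  offset:
    - [2.3, -21, 0]
    - [2.3, -21, 0]
    - [2.3, -21, 0]
    - [2.3, -21, 0]
    - [2.3, -21, 0]
    - [2.3, -21, 0]
    - [2.3, -21, 0]
    - [2.3, -21, 0]
    - [2.3, -21, 0]
    - [2.3, -21, 0]
  twist: [0, 0, 0, 0, 0, 0, 0, 0, 0, 0]
  fingers: [1, 1, 1, 1, 1, 1, 1, 1, 1, 1]

```text
t: 32.8
tcp_pos: [0.6293, -0.178, 0.0952]
orientation: [[-0.994, -0.107, 0.0], [-0.107, 0.994, -0.0], [-0.0, -0.0, -1.0]]
wrist_force: [0.5, -0.3, -0.9]
grip_width: -0.003
grip_force: 0.0
```

>>> carry_out:
  offset:
    - [0, 0, 45]
    - [0, 0, 45]
    - [-18.3, -25.4, 0]
    - [-18.3, -25.4, 0]
    - [-18.3, -25.4, 0]
    - [-18.3, -25.4, 0]
    - [-18.3, -25.4, 0]
    - [-18.3, -25.4, 0]
    - [-18.3, -25.4, 0]
    - [-18.3, -25.4, 0]
  twist: [0, 0, -0.14, -0.14, -0.14, -0.14, -0.14, -0.14, -0.14, -0.14]
  fingers: [0.4, 0.4, 0.4, 0.4, 0.4, 0.4, 0.4, 0.4, 0.4, 0.4]

```text
t: 33.8
tcp_pos: [0.4818, -0.381, 0.1852]
orientation: [[-0.525, 0.851, 0.0], [0.851, 0.525, -0.0], [-0.0, 0.0, -1.0]]
wrist_force: [0.2, -0.6, 0.4]
grip_width: 0.601
grip_force: 0.0
```

>>> carry_out:
  offset:
    - [0, 0, 0]
    - [0, 0, 0]
    - [0, 0, 0]
    - [0, 0, 0]
    - [0, 0, 0]
    - [0, 0, 0]
    - [0, 0, 0]
    - [0, 0, 0]
    - [0, 0, 0]
    - [0, 0, 0]
  twist: [-0.14, -0.14, -0.14, -0.013, 0, 0, 0, 0, 0, 0]
  fingers: [0.4, 0.4, 0.4, 0.4, 0.4, 0.4, 0.4, 0.4, 0.4, 0.4]

```text
t: 34.8
tcp_pos: [0.4833, -0.3797, 0.1848]
orientation: [[-0.126, 0.992, -0.0], [0.992, 0.126, 0.0], [0.0, -0.0, -1.0]]
wrist_force: [0.5, -0.1, 0.3]
grip_width: 0.6
grip_force: 0.0
```

```bash
python3 - <<'E'
from m import *
s=readout.read_state();print(s['tcp_pos'],s['qpos'],np.degrees(np.arctan2(s['orientation'][1,1],s['orientation'][0,1])))
c=snap('wrist'); save(c,'w10.png'); pickle.dump(c,open('w10.pkl','wb')); report(c,.045)
P=pts(c); hsv=cv2.cvtColor(c['frame'],cv2.COLOR_RGB2HSV)
m=(abs(P[...,2]-.025)<.004)&(hsv[...,1]>70); q=P[m][:,:2]*1000
print('plate',len(q),np.median(P[m][:,2]),cv2.minAreaRect(q.astype(np.float32)))
c=snap('top'); report(c,.012)
E
```

```text
[ 0.4833051  -0.37974279  0.18475563] [-2.36096442e+01  2.28789413e+01  1.12082567e+01 -1.41085774e-03
 -7.83317466e+01 -1.49170330e+02] 7.219740061847511
px 568 0 n 118 ztop 53.8 mean [ 632.1 -200.8   51.4] rect [ 631.6 -200.8   28.2    2.1    5.6] rgb [58 54 47]
px 313 232 n 2809 ztop 66.7 mean [ 479.9 -380.6   65.1] rect [ 480.1 -383.8   15.9   99.7    7.5] rgb [141 133 119]
plate 37253 0.025749190861624083 ((566.5957641601562, -375.6101989746094), (257.7962341308594, 350.8488464355469), 7.312358856201172)
px 147 195 n 1168 ztop 93.6 mean [680.  393.   60.6] rect [683.8 398.9 104.6  79.1  39.8] rgb [118 107  91]
px 326 228 n 7910 ztop 92.2 mean [605.5  -2.8  67.3] rect [590.9  -4.8 130.5 398.9   6.1] rgb [123 107  90]
px 133 285 n 400 ztop 22.3 mean [480.6 437.3  17.4] rect [497.  446.6 157.5  40.7   6.5] rgb [138 126 110]
px 139 250 n 16 ztop 17.7 mean [559.3 424.8  15.3] rect [558.3 424.8  23.    6.6  20.6] rgb [130 118 103]
px 437 290 n 1888 ztop 28.3 mean [ 470.3 -255.2   24.8] rect [ 467.7 -264.7   84.1  138.8    7.4] rgb [148 114  79]
px 177 283 n 545 ztop 78.3 mean [485.6 321.7  63.8] rect [485.  325.1  49.2  47.9  44.4] rgb [142 131 115]
px 358 299 n 397 ztop 83.9 mean [452.  -73.1  60.3] rect [451.2 -74.7  46.   48.    0.9] rgb [119  69  43]
px 400 369 n 923 ztop 21.4 mean [ 290.3 -171.    16.6] rect [ 290.6 -173.9  118.6  137.2   70. ] rgb [173 157 133]
px 328 466 n 1377 ztop 54.1 mean [76.9 -8.7 23.2] rect [ 82.9 -11.2 180.8  61.6  81.6] rgb [97 87 74]
```

View pics/w10.png

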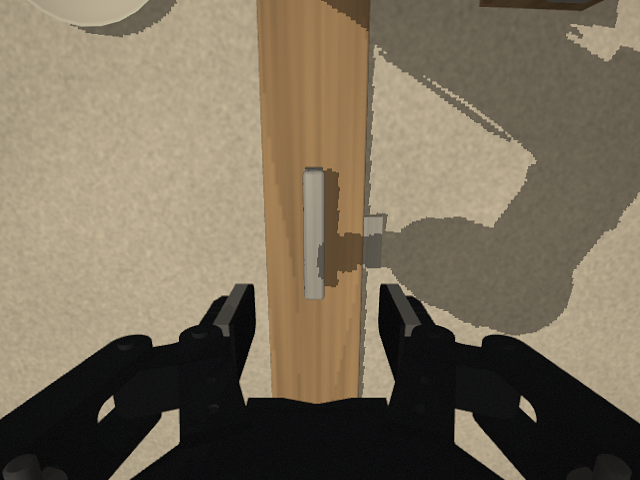

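The wrist view shows the handle at (313,233), world (480.1,-383.8), with the lug on its far side at (374,241). Now grasp the handle.

>>> carry_out:
  offset:
    - [-3.2, -4.1, -20]
    - [0, 0, -25]
    - [0, 0, -25]
    - [0, 0, -25]
    - [0, 0, -25]
    - [0, 0, -25]
    - [0, 0, 0]
    - [0, 0, 0]
    - [0, 0, 0]
    - [0, 0, 0]
  twist: [0, 0, 0, 0, 0, 0, 0, 0, 0, 0]
  fingers: [0.4, 0.4, 0.4, 0.4, 0.4, 0.4, 0.4, 1, 1, 1]
  squeeze: 80

```text
t: 35.9
tcp_pos: [0.4815, -0.3846, 0.0418]
orientation: [[-0.126, 0.992, 0.004], [0.992, 0.126, -0.002], [-0.002, 0.003, -1.0]]
wrist_force: [1.6, -0.5, 2.0]
grip_width: 0.166
grip_force: 79.4
```

```bash
python3 - <<'E'
from m import *
c=pickle.load(open('w10.pkl','rb'))
print('lug',(onplane(c,[[374,241]],.023)*1000).round(1))
c=pickle.load(open('top0.pkl','rb')); P=pts(c); hsv=cv2.cvtColor(c['frame'],cv2.COLOR_RGB2HSV)
m=(abs(P[...,2]-.026)<.008)&(hsv[...,1]>85)&(P[...,1]<-.18)&(P[...,0]<.56); v,u=np.nonzero(m)
print(cv2.minAreaRect((onplane(c,np.stack([u,v],1),.025)[:,:2]*1000).astype(np.float32)))
E
```

```text
lug [[ 533.4 -391.3   23. ]]
((483.89208984375, -382.32244873046875), (84.04106903076172, 375.0938720703125), 7.424106121063232)
```

>>> carry_out:
  offset:
    - [0, 0, 10]
    - [0, 0, 25]
    - [0, 0, 35]
    - [0, 0, 35]
    - [0, 0, 35]
    - [0, 0, 28]
    - [0, 0, 0]
    - [0, 0, 0]
    - [0, 0, 0]
    - [0, 0, 0]
  twist: [0, 0, 0, 0, 0, 0, 0.06, 0.13, 0.13, 0.13]
  fingers: [1, 1, 1, 1, 1, 1, 1, 1, 1, 1]

```text
t: 36.9
tcp_pos: [0.4794, -0.3833, 0.2078]
orientation: [[-0.549, 0.836, -0.001], [0.836, 0.549, 0.001], [0.002, -0.0, -1.0]]
wrist_force: [0.3, 0.3, -4.3]
grip_width: 0.171
grip_force: 78.6
```

>>> carry_out:
  offset:
    - [3, 10, 0]
    - [6, 19, 0]
    - [6, 19, 0]
    - [6, 19, 0]
    - [6, 19, 0]
    - [6, 19, 0]
    - [6, 19, 0]
    - [6, 19, 0]
    - [6, 19, 0]
    - [6, 19, 0]
  twist: [0.13, 0.13, 0.13, 0.13, 0.13, 0.13, 0.13, 0.13, 0.13, 0.13]
  fingers: [1, 1, 1, 1, 1, 1, 1, 1, 1, 1]

```text
t: 37.9
tcp_pos: [0.5364, -0.2018, 0.2078]
orientation: [[-0.952, -0.305, -0.001], [-0.305, 0.952, 0.001], [0.001, 0.001, -1.0]]
wrist_force: [-0.5, -0.7, -4.4]
grip_width: 0.164
grip_force: 78.7
```

>>> carry_out:
  offset:
    - [7.5, 20, 0]
    - [7.5, 20, 0]
    - [7.5, 20, 0]
    - [7.5, 20, 0]
    - [7.5, 20, 0]
    - [7.5, 20, 0]
    - [7.5, 20, 0]
    - [7.5, 20, 0]
    - [7.5, 20, 0]
    - [5, 21, 0]
  twist: [0.13, 0.13, 0.13, 0.13, 0.13, 0.13, 0.13, 0.13, 0.13, 0.083]
  fingers: [1, 1, 1, 1, 1, 1, 1, 1, 1, 1]

```text
t: 38.9
tcp_pos: [0.6091, -0.0011, 0.2077]
orientation: [[-0.009, -1.0, -0.002], [-1.0, 0.009, 0.0], [-0.0, 0.002, -1.0]]
wrist_force: [0.5, 0.3, -5.4]
grip_width: 0.169
grip_force: 78.7
```

```bash
python3 - <<'E'
from m import *
s=readout.read_state();print(s['tcp_pos'],s['qpos'],np.degrees(np.arctan2(s['orientation'][1,1],s['orientation'][0,1])),s['wrist_force'],s['grip_width'])
c=snap('wrist'); save(c,'w11.png'); pickle.dump(c,open('w11.pkl','wb'))
c=snap('scene'); save(c,'s11.png')
E
```

```text
[ 0.60908526 -0.00105931  0.20766696] [ 1.45594003e+01  2.18486484e+01  1.30046827e+01 -4.17268269e-02
 -8.12413868e+01 -1.50429482e+01] 179.5100819870661 [ 0.5238548   0.25205522 -5.35683087] 0.16891387257459445
```

View pics/w11.png

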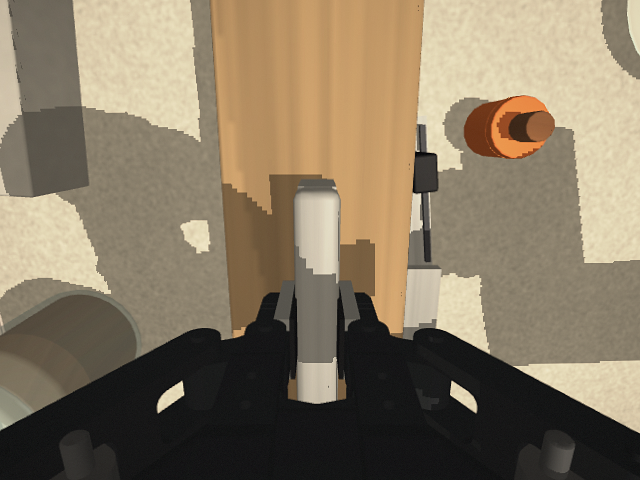

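The lid is held with its lug on the lock side at (422,300). The yaw is still about 6.6° short, so I'll finish the turn and measure.

>>> carry_out:
  offset:
    - [0, 0, -5]
    - [0, 0, -10]
    - [0, 0, -5]
    - [0, 0, 0]
    - [0, 0, 0]
    - [0, 0, 0]
    - [0, 0, 0]
    - [0, 0, 0]
    - [0, 0, 0]
    - [0, 0, 0]
  twist: [0.06, 0.054, 0, 0, 0, 0, 0, 0, 0, 0]
  fingers: [1, 1, 1, 1, 1, 1, 1, 1, 1, 1]

```text
t: 40.0
tcp_pos: [0.6096, -0.0019, 0.1878]
orientation: [[0.101, -0.995, 0.0], [-0.995, -0.101, 0.0], [-0.0, -0.0, -1.0]]
wrist_force: [-0.5, 0.1, -3.4]
grip_width: 0.171
grip_force: 78.6
```

```bash
python3 - <<'E'
from m import *
s=readout.read_state();print(s['tcp_pos'],np.degrees(np.arctan2(s['orientation'][1,1],s['orientation'][0,1])),s['wrist_force'],s['grip_width'])
c=snap('wrist'); pickle.dump(c,open('w12.pkl','wb'))
P=pts(c); t=s['tcp_pos']; zt=t[2]-.0248+.008; hsv=cv2.cvtColor(c['frame'],cv2.COLOR_RGB2HSV)
m=(abs(P[...,2]-zt)<.008)&(hsv[...,1]>60); q=P[m]; print('plate z',np.median(q[:,2]),'exp',zt)
A=np.c_[q[:,:2]-q[:,:2].mean(0),np.ones(len(q))]; print('plane slopes',np.linalg.lstsq(A,q[:,2],rcond=None)[0])
a=np.radians(6.17);R=np.array([[np.cos(a),-np.sin(a)],[np.sin(a),np.cos(a)]])
k=(q[:,:2]*1000-[611,-2.6])@R
for y in range(-188,-20,12):
    g=k[abs(k[:,1]-y)<4][:,0]
    if len(g)>20: print(y,np.percentile(g,[1,99]).round(1),end=' ')
print('\ny range',np.percentile(k[:,1],[.5,99.5]))
f=c['frame'].copy()
c=snap('top'); P=pts(c); m=(abs(P[...,2]-zt)<.012)&(P[...,0]<.72)&(P[...,0]>.5)&(cv2.cvtColor(c['frame'],cv2.COLOR_RGB2HSV)[...,1]>70); v,u=np.nonzero(m)
print('top plate',m.sum(),cv2.minAreaRect((onplane(c,np.stack([u,v],1),zt)[:,:2]*1000).astype(np.float32)))
E
```

```text
[ 0.60959919 -0.00185293  0.18783219] -174.215244242101 [-0.54380738  0.11365085 -3.43352446] 0.17122670555590272
plate z 0.17189962519189825 exp 0.1710321882706238
plane slopes [-0.00226887 -0.00225272  0.17190128]
-116 [-44.2  37.5] -104 [-44.1  37.4] -92 [-43.9  37.4] -80 [-43.9  37.4] -68 [-43.9  37.8] -56 [-43.7  37.9] -44 [-43.9  38.1] -32 [-43.8  38.2] 
y range [-116.57211447   54.25310128]
top plate 3241 ((612.8189086914062, -23.905685424804688), (84.22212982177734, 329.152587890625), 5.9264235496521)
```

>>> carry_out:
  offset:
    - [2, -0.5, -10]
    - [0, 0, -12]
    - [0, 0, -12]
    - [0, 0, -10]
    - [0, 0, -5]
    - [0, 0, 0]
    - [0, 0, 0]
    - [0, 0, 0]
    - [0, 0, 0]
    - [0, 0, 0]
  twist: [0.003, 0, 0, 0, 0, 0, 0, 0, 0, 0]
  fingers: [1, 1, 1, 1, 1, 1, 1, 1, 1, 1]

```text
t: 41.1
tcp_pos: [0.6118, -0.0023, 0.1392]
orientation: [[0.104, -0.995, 0.001], [-0.995, -0.104, 0.0], [-0.0, -0.001, -1.0]]
wrist_force: [-0.1, -0.7, -5.9]
grip_width: 0.173
grip_force: 78.6
```

```bash
python3 - <<'E'
from m import *
s=readout.read_state();print(s['tcp_pos'],np.degrees(np.arctan2(s['orientation'][1,1],s['orientation'][0,1])),s['wrist_force'],s['grip_width'])
t=s['tcp_pos']; zt=t[2]-.0248+.008
c=snap('top'); save(c,'t13.png'); P=pts(c); m=(abs(P[...,2]-zt)<.012)&(P[...,0]<.72)&(P[...,0]>.5)&(cv2.cvtColor(c['frame'],cv2.COLOR_RGB2HSV)[...,1]>70); v,u=np.nonzero(m)
r=cv2.minAreaRect((onplane(c,np.stack([u,v],1),zt)[:,:2]*1000).astype(np.float32))
print('top plate',m.sum(),r)
a=np.radians(6.1);R=np.array([[np.cos(a),-np.sin(a)],[np.sin(a),np.cos(a)]])
k=(cv2.boxPoints(r)-[612.5,-2.2])@R; print(k.round(1))
c=snap('wrist'); save(c,'w13.png'); P=pts(c)
f=cv2.imread('pics/t13.png')[170:290,200:450]; cv2.imwrite('pics/t13c.png',cv2.resize(f,None,fx=3,fy=3,interpolation=2))
E
```

```text
[ 0.61176371 -0.0023214   0.13918379] -174.03780545165702 [-0.11550787 -0.73906423 -5.86192597] 0.172843005399494
top plate 2909 ((615.2109985351562, -25.229324340820312), (84.22564697265625, 327.3620300292969), 6.093933582305908)
[[ -41.8  140.5]
 [ -41.9 -186.9]
 [  42.3 -186.9]
 [  42.4  140.5]]
```

View pics/w13.png

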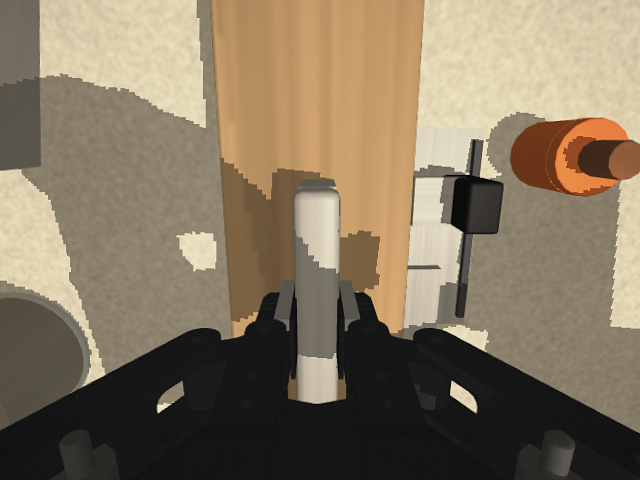

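The top measurement puts the lid square over the case in x and y to better than 1 mm, with the lug beside the lock. Lower it.

>>> carry_out:
  offset:
    - [0, 0, -3]
    - [0, 0, -2]
    - [0, 0, -2]
    - [0, 0, -2]
    - [0, 0, -2]
    - [0, 0, -2]
    - [0, 0, -2]
    - [0, 0, 0]
    - [0, 0, 0]
    - [0, 0, 0]
  twist: [0, 0, 0, 0, 0, 0, 0, 0, 0, 0]
  fingers: [1, 1, 1, 1, 1, 1, 1, 1, 1, 1]

```text
t: 42.2
tcp_pos: [0.6118, -0.0026, 0.1242]
orientation: [[0.104, -0.995, 0.001], [-0.995, -0.104, -0.0], [0.0, -0.001, -1.0]]
wrist_force: [0.6, -1.5, -1.7]
grip_width: 0.172
grip_force: 79.1
```

>>> carry_out:
  offset:
    - [0, 0, -1.5]
    - [0, 0, -1.5]
    - [0, 0, -1.5]
    - [0, 0, -1.5]
    - [0, 0, -1.5]
    - [0, 0, -1.5]
    - [0, 0, 0]
    - [0, 0, 0]
    - [0, 0, 0]
    - [0, 0, 0]
  twist: [0, 0, 0, 0, 0, 0, 0, 0, 0, 0]
  fingers: [1, 1, 1, 1, 1, 1, 1, 1, 1, 1]

```text
t: 43.2
tcp_pos: [0.6118, -0.0034, 0.1148]
orientation: [[0.104, -0.995, 0.0], [-0.995, -0.104, -0.002], [0.002, -0.0, -1.0]]
wrist_force: [1.8, -5.5, -2.1]
grip_width: 0.165
grip_force: 79.0
```

>>> carry_out:
  offset:
    - [0, 0, -1]
    - [0, 0, -1]
    - [0, 0, -1]
    - [0, 0, -1]
    - [0, 0, 0]
    - [0, 0, 0]
    - [0, 0, 0]
    - [0, 0, 0]
    - [0, 0, 0]
    - [0, 0, 0]
  twist: [0, 0, 0, 0, 0, 0, 0, 0, 0, 0]
  fingers: [1, 1, 1, 1, 1, 1, 1, 1, 1, 1]

```text
t: 44.2
tcp_pos: [0.6119, -0.0034, 0.1147]
orientation: [[0.105, -0.994, 0.003], [-0.994, -0.105, -0.002], [0.003, -0.003, -1.0]]
wrist_force: [-8.4, -3.8, 17.8]
grip_width: 0.169
grip_force: 81.7
```

Home at 114.7 mm with 18 N, so it is seated. Release, rise and look.

>>> carry_out:
  offset:
    - [0, 0, 2]
    - [0, 0, 1.5]
    - [0, 0, 0]
    - [0, 0, 0]
    - [0, 0, 0]
    - [0, 0, 25]
    - [0, 0, 30]
    - [0, 0, 30]
    - [0, 0, 0]
    - [0, 0, 0]
  twist: [0, 0, 0, 0, 0, 0, 0, 0, 0, 0]
  fingers: [1, 1, 0.4, 0.4, 0.4, 0.4, 0.4, 0.4, 0.4, 0.4]

```text
t: 45.2
tcp_pos: [0.612, -0.0018, 0.2]
orientation: [[0.104, -0.995, 0.002], [-0.995, -0.104, 0.001], [-0.001, -0.002, -1.0]]
wrist_force: [0.3, 0.4, -1.0]
grip_width: 0.601
grip_force: 0.0
```

```bash
python3 - <<'E'
from m import *
print(readout.read_state()['tcp_pos'],readout.read_state()['wrist_force'])
for n in('top','wrist'):
    c=snap(n); save(c,n+'14.png'); P=pts(c); hsv=cv2.cvtColor(c['frame'],cv2.COLOR_RGB2HSV)
    m=(abs(P[...,2]-.098)<.015)&(P[...,0]<.72)&(P[...,0]>.5)&(hsv[...,1]>70)
    q=P[m]; print(n,'plate n',m.sum(),'z',np.percentile(q[:,2],[5,50,95]).round(4))
    A=np.c_[q[:,:2]-[.6125,-.002],np.ones(len(q))]; 
    co=np.linalg.lstsq(A,q[:,2],rcond=None)[0]; r=abs(A@co-q[:,2]); co=np.linalg.lstsq(A[r<.004],q[r<.004,2],rcond=None)[0]; print('slopes',co)
    v,u=np.nonzero(m); print(cv2.minAreaRect((onplane(c,np.stack([u,v],1),.098)[:,:2]*1000).astype(np.float32)))
    g=(P[...,2]>.112)&(P[...,2]<.130)&(P[...,0]<.562)&(P[...,0]>.51)&(abs(P[...,1])<.12)&(c['depth']>0)
    print('grip',g.sum(),(np.percentile(P[g],[2,50,98],axis=0)*1000).round(1).tolist() if g.sum() else '')
E
```

```text
[ 0.61196442 -0.00178492  0.19998766] [ 0.29216836  0.40092123 -0.98390281]
top plate n 3185 z [0.0946 0.098  0.1013]
slopes [0.00194997 0.0010542  0.0981292 ]
((612.8198852539062, -19.069305419921875), (85.04505157470703, 342.1942138671875), 6.723213195800781)
grip 90 [[535.3, -57.0, 118.3], [542.0, -44.6, 121.7], [550.4, -34.2, 125.3]]
wrist plate n 45151 z [0.0976 0.0988 0.0999]
slopes [0.00029654 0.00032453 0.09880931]
((591.30712890625, -9.43096923828125), (123.20540618896484, 280.6510009765625), 5.879265308380127)
grip 1190 [[532.8, -57.4, 113.4], [541.8, -46.4, 122.5], [548.8, -34.9, 124.1]]
```

View pics/wrist14.png

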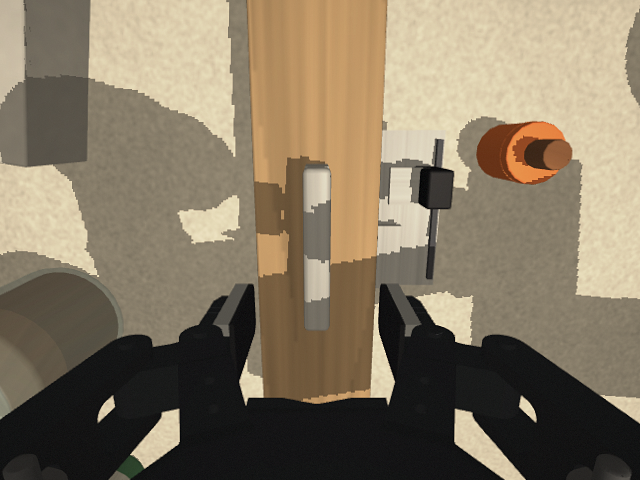

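The lid is flush: plate top at 98 mm, no tilt. The lock grip is at (436,188) px, world (541.5,-46) with its top at 122 mm. I'll push it from behind with shut fingers.

>>> carry_out:
  offset:
    - [-16.8, -18.3, 0]
    - [-16.8, -18.3, 0]
    - [-16.8, -18.3, 0]
    - [-17, -18.1, 0]
    - [0, 0, 0]
    - [0, 0, -20]
    - [0, 0, -25]
    - [0, 0, -25]
    - [0, 0, -24]
    - [0, 0, 0]
  twist: [0, 0, 0, 0, 0, 0, 0, 0, 0, 0]
  fingers: [1, 1, 1, 1, 1, 1, 1, 1, 1, 1]

```text
t: 46.3
tcp_pos: [0.5414, -0.075, 0.1011]
orientation: [[0.103, -0.995, -0.009], [-0.995, -0.103, 0.0], [-0.001, 0.009, -1.0]]
wrist_force: [-0.7, -0.7, 0.3]
grip_width: 0.001
grip_force: 0.0
```

>>> carry_out:
  offset:
    - [-0.3, 3, 0]
    - [-0.5, 5, 0]
    - [-0.6, 6, 0]
    - [-0.6, 6, 0]
    - [-0.6, 6, 0]
    - [-0.6, 6, 0]
    - [-0.6, 6, 0]
    - [-0.6, 6, 0]
    - [-0.5, 5, 0]
    - [0, 0, 0]
  twist: [0, 0, 0, 0, 0, 0, 0, 0, 0, 0]
  fingers: [1, 1, 1, 1, 1, 1, 1, 1, 1, 1]

```text
t: 47.3
tcp_pos: [0.539, -0.0255, 0.105]
orientation: [[0.104, -0.995, -0.001], [-0.995, -0.104, 0.001], [-0.001, 0.001, -1.0]]
wrist_force: [-0.2, -0.4, 0.3]
grip_width: 0.001
grip_force: 0.0
```

>>> carry_out:
  offset:
    - [-0.3, 3, 0]
    - [-0.3, 3, 0]
    - [-0.2, 2, 0]
    - [-0.2, 2, 0]
    - [-0.2, 2, 0]
    - [0, 0, 0]
    - [0, 0, 0]
    - [0, 0, 0]
    - [0, 0, 0]
    - [0, 0, 0]
  twist: [0, 0, 0, 0, 0, 0, 0, 0, 0, 0]
  fingers: [1, 1, 1, 1, 1, 1, 1, 1, 1, 1]

```text
t: 48.3
tcp_pos: [0.5381, -0.0187, 0.1052]
orientation: [[0.104, -0.995, -0.001], [-0.995, -0.104, -0.007], [0.007, 0.002, -1.0]]
wrist_force: [4.1, -16.9, -3.8]
grip_width: -0.006
grip_force: 8.7
```

At the end stop: 17 N and 50 mm of travel. Back off, lift clear and verify.

>>> carry_out:
  offset:
    - [0.5, -6, 0]
    - [0.5, -6, 0]
    - [0, 0, 25]
    - [0, 0, 30]
    - [-20, -20, 35]
    - [-20, -30, 20]
    - [-20, -30, 0]
    - [-20, -30, 0]
    - [-10, -30, 0]
    - [0, 0, 0]
  twist: [0, 0, 0, 0, 0, 0, 0, 0, 0, 0]
  fingers: [1, 1, 1, 1, 1, 1, 1, 1, 1, 1]

```text
t: 49.3
tcp_pos: [0.4479, -0.1683, 0.2157]
orientation: [[0.101, -0.995, 0.001], [-0.995, -0.101, 0.0], [-0.0, -0.001, -1.0]]
wrist_force: [0.8, -0.3, 0.7]
grip_width: -0.001
grip_force: 0.0
```

```bash
python3 - <<'E'
from m import *
print(readout.read_state()['tcp_pos'],readout.read_state()['wrist_force'])
c=snap('top'); save(c,'t15.png'); P=pts(c); hsv=cv2.cvtColor(c['frame'],cv2.COLOR_RGB2HSV)
m=(abs(P[...,2]-.098)<.012)&(P[...,0]<.72)&(P[...,0]>.5)&(abs(P[...,1])<.25)&(hsv[...,1]>70)
q=P[m]; print('plate',m.sum(),np.percentile(q[:,2],[5,50,95])); v,u=np.nonzero(m); print(cv2.minAreaRect((onplane(c,np.stack([u,v],1),.098)[:,:2]*1000).astype(np.float32)))
A=np.c_[q[:,:2]-[.6125,-.002],np.ones(len(q))];print(np.linalg.lstsq(A,q[:,2],rcond=None)[0])
g=(P[...,2]>.112)&(P[...,2]<.130)&(P[...,0]<.562)&(P[...,0]>.51)&(abs(P[...,1])<.12)
print('grip',g.sum(),(np.percentile(P[g],[2,50,98],axis=0)*1000).round(1).tolist())
f=cv2.imread('pics/t15.png')[150:330,120:460]; cv2.imwrite('pics/t15c.png',cv2.resize(f,None,fx=2.2,fy=2.2,interpolation=2))
E
```

```text
[ 0.44794779 -0.16831335  0.21574499] [ 0.83745024 -0.2970607   0.68376143]
plate 6569 [0.0948968  0.09818915 0.10146754]
((612.5462036132812, -1.7281494140625), (84.63168334960938, 376.15692138671875), 6.05993127822876)
[0.00120255 0.00052999 0.09819233]
grip 89 [[529.6, -7.4, 118.9], [537.7, 5.0, 121.8], [544.1, 15.3, 126.4]]
```

View pics/t15c.png

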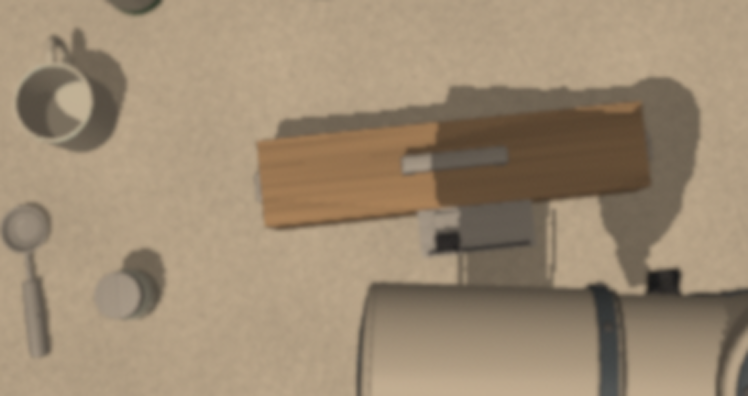

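The lid sits flush at 98 mm, centred to 0.5 mm. The lock grip has reached case y ≈ 15, which is joint ≈ 0.060. Bystanders are where they stood and the arm is clear.

```bash
python3 -c "
from plant import close_job
print(close_job())"
```

```text
the job is handed in; nothing more can be done
None
```

I packed all four counter canisters (three tall, one low) beside the one already in the case, swept the rim, seated the lid flush and slid the lock to its end stop. The job is handed in; closing it returned no verdict.

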